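# Latch the reader's cover and hold a sample chamber flush on its sloped reading plate

### The arm

A 7-joint arm with a two-finger parallel gripper is mounted at the origin on a cart in front of the work surface, level with it; the furniture and walls round the work are solid. World frame = base frame: x ahead of the robot, y to its left, z up, the work surface at z = 0. Lengths are in m, angles in rad, forces in N, time in s.
With the tool pointing down it reaches from about 0.425 to 0.925 m from the base axis. Payload 6.8 kg.
Tool frame: the origin (TCP) lies midway between the tips of the shut fingers; the grasp point (between the pads) lies r.tcp_to_grasp behind it (r.tcp_to_grasp is the distance from the TCP to the grasp point, in m); x points along the fingers, y is the direction in which the jaws open and shut, and the axes are right-handed (so a half turn about x gives the same grasp; the last joint's range is limited). The gripper opens to 85 mm and grips with 20 to 120 N. Pads are 22 mm wide; open, the fingers measure 114 mm over their backs; the gripper's body (76 mm by 85 mm) begins 54 mm behind the grasp point. The pads swing forward as they close: fully open they stand 13 mm farther back than shut.
Start: joints at [1.019, 0.477, 0.022, 1.555, -0.011, 1.109, -0.083], TCP at [0.29, -0.61, 0.231] pointing down, gripper open.
Joint ranges: [-2.96, 2.96], [-0.34, 2.1], [-1.41, 1.46], [0.24, 2.44], [-1.37, 4.51], [0.17, 1.92], [-2.96, 2.96]. Speed limits (rad/s): [2.39, 2.39, 3.14, 3.14, 3.14, 3.14, 3.14].

### API

Orientations are given as a rotation vector (axis times angle).
In Python, from bench import r, grab_frame, search_frame, cut_out, pinpoint gives the robot as it stands. The module is installed in compiled form; this text tells all that it offers.
- The arm moves only by the tool apply_moves, never from a script. Its argument "commands" is a list of rows, each a list of 7 numbers: the finger opening in mm, from 0 to 85.4, then the shift along the tool's x, y, z in mm, then the turn, a rotation vector about the tool's x, y, z in rad. A call has 1 to 20 rows; each row is the pose to reach, as a shift and turn from the pose commanded when the call began, along the tool's axes at that moment; what a row does not reach only later rows make up. A row lasts 1/10 s, in which the tool goes at most 50 mm and 8.59 degrees, less where a joint would pass 70% of its speed; a pose out of reach is approached as far as the arm can. A call with a gripper value outside its range is refused whole. The fingers move at their own pace and stop on an object; "force" is the grip in N (left out, the last holds). Time passes only in rows, so rows that repeat a pose let the fingers close. It gives the time, the measured TCP pose, the force and the opening at its end, in the units of the state.
- r.get_obs(): the state, without advancing time (a new reading comes with each control period).
- grab_frame(name): name is "scene" or "top" or "wrist"; returns a dict with "pixels" (400x640x3 uint8, red, green, blue), "mtx" (3x3 intrinsics, pixels), "distortion" ([k1, k2, p1, p2, k3] as OpenCV has them; the pictures are not rectified), "position" and "rotation" of the camera in the world; the wrist camera has in their place "T_tool_cam" (4x4, takes a point from camera to tool coordinates, whose origin is the TCP and whose axes are the tool frame's). Camera axes: x right, y down, z forward; pixel columns grow to the right and rows downward; lengths in m; the calibration is good to about 2 mm. A picture is of the moment at which its call begins: read the wrist's pose just before it. There is no depth.
- r.hand_in(): hands the job in, once; it reports no verdict.
Trained networks look in the newest picture that a camera, given by its name, has taken for a name from the list of things; names that differ only in an ending like _2 or _b are one class to them, and where a whole thing is asked for, a point or a joint stands for the part that bears it (a point fixed in the world has none). Each returns a list of dicts, best first, with "confidence" (0 to 1); they miss things now and then, are a little off and sometimes report something else, mostly with a low value. They report only what shows in the picture. A call takes as long as a camera call. They do not tell look-alikes from the thing itself.
- search_frame(label, camera): "point" ([column, row] as shares, 0 to 1, of the picture: columns of its width, rows of its height, amid what is visible of it).
- cut_out(label, camera): "pixels" (400x640 bool, what is visible of it) and "point" ([column, row] as shares, 0 to 1, of the picture: columns of its width, rows of its height, amid what is visible of it).
- pinpoint(label, camera): "point" ([column, row] as shares, 0 to 1, of the picture: columns of its width, rows of its height: a listed point, or the origin of a listed thing).
The state is a dict: "clock": time; "joints": joint angles; "qvel": joint speeds; "tau": joint torques, N m; "tcp_pos": TCP position; "orientation": TCP orientation; "contact_force": force on the tool from outside, world axes, zero at the start; "moment": the same for the moment, N m; "grip_width": finger opening in m.
Only numpy, scipy, OpenCV 4.12 (cv2) and the standard library are available. Lean on these libraries where they do the work, as an engineer would, in place of code of your own. Each camera call takes 0.05 s, during which the arm holds its last target.

### The job

First press the reader's sprung detector cover down by its ribbed thumb pad until the catch clicks and the cover stays shut by itself. Then pick up the small steel sample chamber and hold its flat underside flush against the sloped, spring-loaded reading plate, centred over the window with its long side up the slope, pushing gently so that the plate gives a few millimetres on its springs but does not reach its stop. Finish still gripping it and pressing there while the reading is taken, and leave the other things on the table alone.

Things in the scene. Friction and masses are not known exactly. Their poses are not given: they have to be found in the camera images.
- reader: The reader, fixed to the table: base plate 112 x 196 x 10 mm; origin at the centre of its underside, x to its back, y to its left, z up. Left half (y = +47 mm): grey detector housing 96 x 88 mm, rim 65 mm above the table, hinged cover. Right half (y = -47 mm): black stage slab 64 mm wide, 92 mm long, sloping up from front to back at a clamped tilt that varies (20 to 36 degrees).
- cover (a joint): Hinge of the housing's cover: 0 rad = shut (stop), grows as the front edge rises. It starts ajar (0.4 to 0.65). A spring of 0.6 N m/rad lifts it towards 0.5 rad, so it springs up unless latched. In the last 0.08 rad a nose on its front lip snaps under a sprung ball in the housing's front wall; this takes about 8 N on the thumb pad.
- cover_pad (a point): Centre of the top of the ribbed black thumb pad (24 x 32 mm) at the front of the cover, 87 mm in front of the hinge axis and 8 mm above it when shut. The frame turns with the cover: z axis normal to the cover, -x axis towards its front edge, which lies 18.5 mm beyond this point.
- cover_hinge (a point): Point on the cover's hinge axis, above the housing's back wall, 67 mm above the table, in the middle of the cover's width; turns with the cover, axes as those of cover_pad; the hinge axis is the y axis (level).
- plate_face (a point): Centre of the top face and of the 16 mm window of the reading plate: flat steel, 66 mm (up the slope) x 36 mm (across), standing 9.5 mm proud of the sloped black stage. z axis: normal, out of the face; x axis: up the slope; y axis: level, to the left across the face. The point moves with the plate.
- plate (a joint): How far the reading plate is pushed in along its normal: 0 m at rest, stop at 0.008 m; it starts at rest. The springs push back with 3 N at the start and 1.5 N more for each mm.
- chamber_centre (a point): Steel sample chamber, about 65 g, lying flat right of the reader: plate 28 x 56 x 4 mm, with a round well on top in its middle (24 mm across, 4 to 13 mm above the underside). Point at its centre, 6.5 mm above the underside; x axis along the 28 mm side, y axis along the 56 mm side, z up. The well has flats across x: grip it 24 mm wide along x, tips just above the plate.
- dish_b: Clear round dish, 35 mm across, 9 mm high, a bystander; origin at the centre of its underside.
- lens_tube: Black threaded lens tube, 31 mm across, 18 mm high, a bystander; origin at the centre of its underside.
- oil_bottle: Small glass bottle with a black cap, 28 mm across, 66 mm high, a bystander behind the work; origin at the centre of its underside.
- marker: White pen, 133 mm long, a bystander in front of the big microscope, which is an obstacle over 0.5 m tall: its foot fills y = -0.18 to -0.42 m from x = 0.48 m to the back, a focus knob sticks out of its left side to y = -0.165 at x = 0.60 to 0.68, and its stage and camera box (with cables) overhang the table behind x = 0.70. Swing the arm past it drawn in.
Mind the look-alikes: they are no part of the job. Of the things that look like the part that bears chamber_centre, the larger one is meant.

How it is judged:
By the outcome, as a careful person would: the job done as asked, in the order asked, and still so for the second after the job is handed in, while the arm keeps its last pose, push and grip.
It also fails if it takes over 58 s, if anything falls off the work surface, if the arm or the gripper's body presses on something with over 40 N, if the wrist force passes 120 N, or if a joint passes its speed limit or range.

## Working session

There is one attempt and no reset: what is moved stays moved. The work goes in short steps, Python scripts to look and compute and a tool call to move; the robot and the scene stay as the last step left them, time stands still between calls to the robot, and variables do not carry over. Pictures are saved under pics/ and viewed, and the job is handed in when it is done.

Besides the shell and the picture viewer there is one more tool, called after "Call:" by a JSON object that holds its "op" and its "data", one argument or row to a line. apply_moves: Moves the arm, as the interface text tells. Its arguments: {"type":"object","properties":{"commands":{"type":"array"},"force":{"type":"number"}},"required":["commands"]}

```bash
mkdir -p pics; ls
cat > h.py <<'E'
import numpy as np, cv2
from scipy.spatial.transform import Rotation as R
from bench import r, grab_frame, search_frame, cut_out, pinpoint
def cam(f,obs=None):
    K=np.array(f["mtx"]);D=np.array(f["distortion"])
    if "T_tool_cam" in f:
        T=np.eye(4);T[:3,:3]=R.from_rotvec(obs["orientation"]).as_matrix();T[:3,3]=obs["tcp_pos"]
        T=T@np.array(f["T_tool_cam"]);return K,D,T[:3,3],T[:3,:3]
    Rm=np.array(f["rotation"])
    if Rm.shape!=(3,3): Rm=R.from_rotvec(Rm.ravel()).as_matrix() if Rm.size==3 else R.from_quat(Rm).as_matrix()
    return K,D,np.array(f["position"]),Rm
def ray(c,p):
    K,D,o,Rm=c
    u=cv2.undistortPoints(np.array([[[p[0]*640,p[1]*400]]],float),K,D)[0,0]
    d=Rm@np.array([u[0],u[1],1]);return o,d/np.linalg.norm(d)
def proj(c,X):
    K,D,o,Rm=c
    X=np.atleast_2d(X)
    return cv2.projectPoints(((X-o)@Rm).reshape(-1,1,3),np.zeros(3),np.zeros(3),K,D)[0].reshape(-1,2)
def onz(c,p,z):
    o,d=ray(c,p);return o+d*(z-o[2])/d[2]
def tri(rays):
    A=np.zeros((3,3));b=np.zeros(3)
    for o,d in rays:
        P=np.eye(3)-np.outer(d,d);A+=P;b+=P@o
    x=np.linalg.solve(A,b);return x,[np.linalg.norm((np.eye(3)-np.outer(d,d))@(x-o)) for o,d in rays]
def save(f,n): cv2.imwrite(f"pics/{n}.png",cv2.cvtColor(np.ascontiguousarray(f["pixels"]),cv2.COLOR_RGB2BGR))
E
python3 - <<'E'
from h import *
print(r.get_obs(), r.tcp_to_grasp)
for n in("scene","top","wrist"):
    f=grab_frame(n);save(f,n+"0");o=r.get_obs();c=cam(f,o);print(n,c[2],c[3][:,2], np.array(f["mtx"])[0,0],np.shape(f.get("rotation")))
    for l in("reader","cover_pad","cover_hinge","plate_face","chamber_centre"):
        print(l,[(np.round(np.array(q["point"])*[640,400],1),round(q["confidence"],2)) for q in pinpoint(l,n)])
E
```

```text
pics
{'clock': 0.0, 'joints': array([ 1.01890448,  0.47778396,  0.02236327,  1.55648788, -0.01149963,
        1.10930838, -0.0831049 ]), 'qvel': array([-2.75837371e-05,  1.46554850e-03,  6.29856890e-04,  2.48309074e-04,
       -9.53694624e-04, -2.80285376e-03, -1.20532354e-03]), 'tau': array([ 1.23632843e-03, -5.96445072e+01,  1.60808645e+00, -2.81194943e+01,
        1.23282822e-02,  9.14891105e-03, -2.35823717e-05]), 'tcp_pos': array([ 0.28953063, -0.60907231,  0.23032163]), 'orientation': array([ 1.97561443,  0.4476399 , -1.976736  ]), 'contact_force': array([0.53934343, 0.49172827, 0.10754698]), 'moment': array([-0.00186562, -0.03749697,  0.02253226]), 'grip_width': 0.08522358751624295} 0.0187
scene [0.25100385 0.64416412 0.61996695] [ 0.36823363 -0.72009873 -0.58810017] 419.80036600421994 (3,)
reader [(array([287.7, 279.9]), 0.9)]
cover_pad [(array([280.2, 247.9]), 0.85)]
cover_hinge [(array([250.5, 255.2]), 0.95)]
plate_face [(array([307.9, 244.4]), 0.74)]
chamber_centre [(array([360.4, 211.9]), 0.71), (array([368.1, 257.5]), 0.55)]
top [ 0.51579662 -0.00333459  1.00532245] [ 0.06126892 -0.0083371  -0.99808648] 440.4433176185938 (3,)
reader [(array([252.2, 201.7]), 0.57)]
cover_pad [(array([215.6, 209.8]), 0.86)]
cover_hinge [(array([224.6, 174.9]), 0.83)]
plate_face [(array([268.7, 206.6]), 0.63), (array([384.1, 245.4]), 0.43)]
chamber_centre [(array([306. , 251.1]), 0.56), (array([362.1, 219.9]), 0.53)]
wrist [ 0.35567234 -0.57838676  0.37475224] [-0.25782426 -0.12274537 -0.9583633 ] 351.88311792091696 ()
reader []
cover_pad []
cover_hinge []
plate_face []
chamber_centre []
```

View images.

View pics/scene0.png

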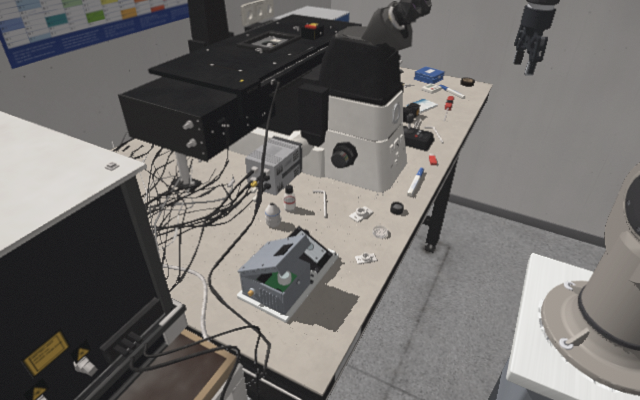

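View pics/top0.png

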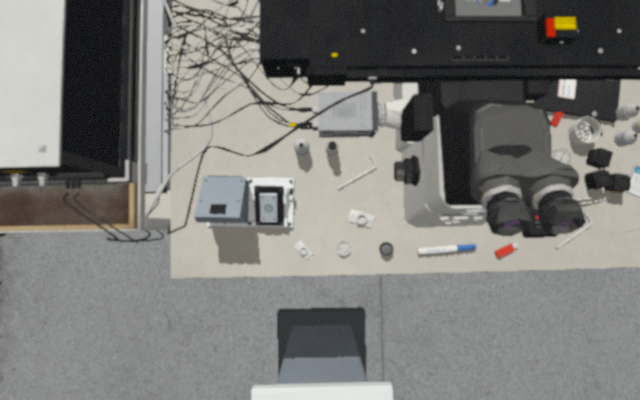

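Run:
```python
import cv2
a=cv2.imread('pics/top0.png')[140:290,180:420];cv2.imwrite('pics/top0c.png',cv2.resize(a,None,fx=3.3,fy=3.3,interpolation=cv2.INTER_CUBIC))
a=cv2.imread('pics/scene0.png')[170:320,190:420];cv2.imwrite('pics/scene0c.png',cv2.resize(a,None,fx=3.4,fy=3.4,interpolation=cv2.INTER_CUBIC))
```

```text
(no output)
```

View pics/top0c.png

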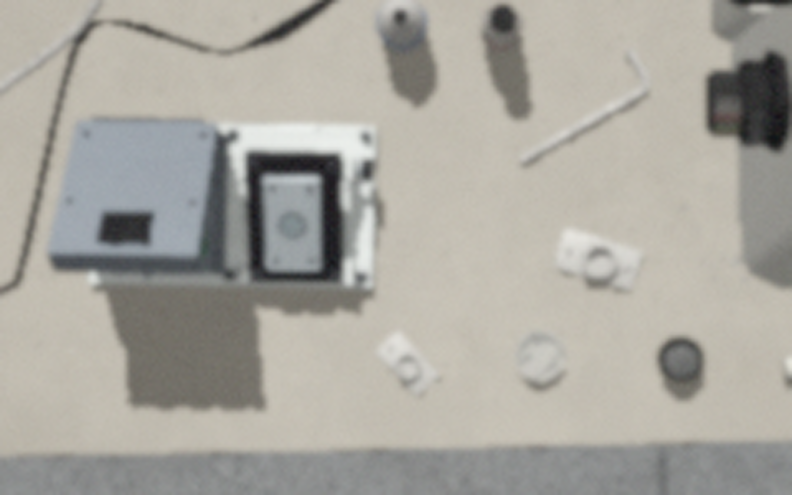

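View pics/scene0c.png

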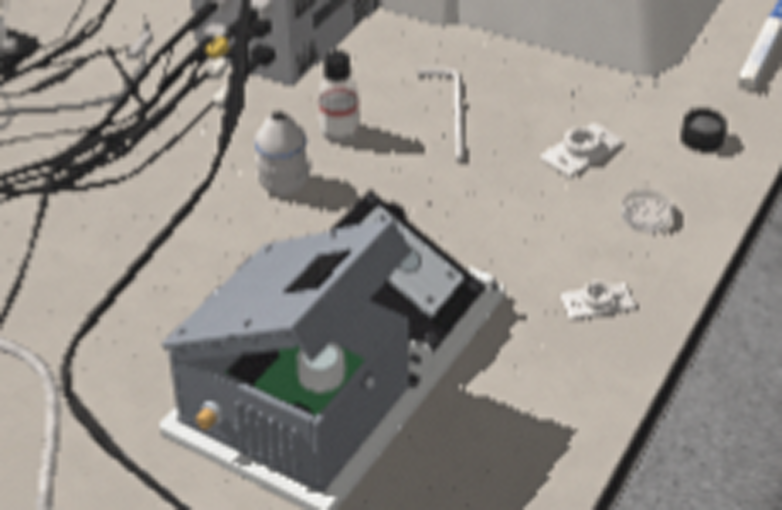

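```bash
cat > m.py <<'E'
from h import *
C={};P={}
for n in("scene","top"):
    f=grab_frame(n);C[n]=cam(f)
    for l in("reader","cover_pad","cover_hinge","plate_face","chamber_centre"):
        P[n,l]=pinpoint(l,n)
def rr(n,l,i=0): return ray(C[n],P[n,l][i]["point"])
for l in("reader","cover_pad","cover_hinge","plate_face"):
    print(l,*tri([rr("scene",l),rr("top",l)]))
for n in C:
    for q in P[n,"chamber_centre"]: print(n,q["confidence"],onz(C[n],q["point"],0.0065))
for n in C:
    for q in cut_out("chamber_centre",n):
        ys,xs=np.nonzero(q["pixels"])
        w=np.array([onz(C[n],[(x+.5)/640,(y+.5)/400],0.004)[:2] for x,y in zip(xs,ys)])
        m=w.mean(0);e,v=np.linalg.eigh(np.cov((w-m).T));print(n,q["confidence"],m,len(xs),np.sqrt(12*e),v[:,1],cv2.minAreaRect((w*1000).astype(np.float32)))
E
python3 m.py
```

```text
reader [ 0.57544258  0.15669438 -0.00749781] [np.float64(0.0025959772688000874), np.float64(0.0025959772687999968)]Traceback (most recent call last):
  File "m.py", line 9, in <module>
    print(l,*tri([rr("scene",l),rr("top",l)]))
                                ~~^^^^^^^^^
  File "m.py", line 7, in rr
    def rr(n,l,i=0): return ray(C[n],P[n,l][i]["point"])
                                     ~~~~~~^^^
IndexError: list index out of range
```

```bash
cat > m.py <<'E'
from h import *
C={};P={}
L=("reader","cover_pad","cover_hinge","plate_face","chamber_centre")
for k in range(3):
  for n in("scene","top"):
    f=grab_frame(n);C[n]=cam(f)
    for l in L:
        P.setdefault((n,l),[]).extend([q for q in pinpoint(l,n) ])
for l in L[:4]:
    rs=[]
    for n in C:
        q=[x for x in P[n,l] if x["confidence"]>.5]
        if q:
            a=np.array([x["point"] for x in q]); print(n,l,np.round(a*[640,400],1).tolist()); rs.append(ray(C[n],np.median(a,0)))
    if len(rs)==2: print(l,*tri(rs))
for n in C:
    for q in P[n,"chamber_centre"]: print(n,q["confidence"],onz(C[n],q["point"],0.0065))
for n in C:
    for q in cut_out("chamber_centre",n):
        ys,xs=np.nonzero(q["pixels"])
        w=np.array([onz(C[n],[(x+.5)/640,(y+.5)/400],0.004)[:2] for x,y in zip(xs,ys)])
        m=w.mean(0);e,v=np.linalg.eigh(np.cov((w-m).T));print(n,q["confidence"],m,len(xs),np.sqrt(12*e),v[:,1],cv2.minAreaRect((w*1000).astype(np.float32)))
print(r.get_obs()["clock"])
E
python3 m.py
```

```text
scene reader [[292.1, 280.9], [288.1, 280.0], [284.5, 280.9]]
top reader [[249.2, 199.8], [252.6, 200.3], [250.8, 199.9]]
reader [ 0.57592245  0.15621245 -0.01443657] [np.float64(0.0002126902695662029), np.float64(0.00021269026956621337)]
scene cover_pad [[282.2, 250.7], [281.5, 248.8], [278.7, 248.9]]
top cover_pad [[216.9, 206.4], [362.6, 219.2], [215.8, 207.9]]
cover_pad [0.55393672 0.20373976 0.12193852] [np.float64(0.0010726669087426743), np.float64(0.001072666908742838)]
scene cover_hinge [[252.4, 252.6], [251.1, 257.6], [252.9, 255.8]]
top cover_hinge [[224.0, 174.1], [225.8, 174.3], [223.4, 174.7]]
cover_hinge [0.62586753 0.19948837 0.06857372] [np.float64(0.0011250848969732133), np.float64(0.0011250848969732142)]
scene plate_face [[307.2, 244.0], [307.4, 246.6]]
top plate_face [[270.9, 208.8], [330.8, 150.3], [271.8, 206.4], [271.5, 208.0]]
plate_face [0.55825825 0.10271847 0.04684951] [np.float64(0.0032196675737070205), np.float64(0.0032196675737071433)]
scene 0.65 [0.46008453 0.03122349 0.0065    ]
scene 0.61 [0.66392476 0.14743499 0.0065    ]
scene 0.47 [ 0.52764792 -0.10
[... 593 characters left out ...]
] [0.21482924 0.97665163] ((529.1001586914062, -94.40055847167969), (63.289527893066406, 36.301143646240234), 74.57813262939453)
scene 0.49 [0.62409229 0.12241723] 1741 [0.07463799 0.14328021] [0.33877984 0.94086568] ((623.6531372070312, 118.62852478027344), (168.90806579589844, 86.2698974609375), 87.89820098876953)
top 0.82 [ 0.52728933 -0.09690507] 284 [0.02728054 0.05354571] [0.30354496 0.95281712] ((526.7487182617188, -97.20709228515625), (53.96696090698242, 28.780372619628906), 70.38442993164062)
top 0.75 [0.45677134 0.03408887] 164 [0.02034269 0.04016398] [-0.76883217 -0.63945062] ((457.0865173339844, 33.65054702758789), (41.540706634521484, 20.735212326049805), 43.993751525878906)
3.4
```

```bash
cat >> h.py <<'E'
def mk(xdir,ydir):
    x=np.array(xdir,float);x/=np.linalg.norm(x);y=np.array(ydir,float);y-=x*(x@y);y/=np.linalg.norm(y)
    return np.column_stack([x,y,np.cross(x,y)])
def rel(pos,Rm,ref=None):
    o=r.get_obs() if ref is None else ref
    R0=R.from_rotvec(o["orientation"]).as_matrix()
    s=R0.T@(np.array(pos)-o["tcp_pos"])*1000
    w=R.from_matrix(R0.T@Rm).as_rotvec()
    return np.round(np.r_[s,w],3)
E
python3 - <<'E'
from h import *
o=r.get_obs();R0=R.from_rotvec(o["orientation"]).as_matrix();print(R0)
f=grab_frame("wrist");print(np.round(f["T_tool_cam"],3))
for p,yaw in [((.34,-.42,.27),20),((.37,-.27,.28),35),((.41,-.1,.28),50),((.45,.08,.28),63)]:
    Rm=R.from_euler('z',yaw,degrees=True).as_matrix()@R0
    print(p,rel(p,Rm).tolist())
E
```

```text
[[ 5.81260075e-05  4.29455790e-01 -9.03087881e-01]
 [ 1.29558197e-05 -9.03087883e-01 -4.29455790e-01]
 [-9.99999998e-01  1.32623067e-05 -5.80568448e-05]]
[[ 0.    -0.286  0.958 -0.143]
 [ 1.     0.001  0.     0.   ]
 [-0.001  0.958  0.286 -0.073]
 [ 0.     0.     0.     1.   ]]
(0.34, -0.42, 0.27) [-38.693, -149.717, -126.694, -0.349, 0.0, -0.0]
(0.37, -0.27, 0.28) [-48.689, -272.304, -218.196, -0.611, 0.0, -0.0]
(0.41, -0.1, 0.28) [-48.684, -408.659, -327.317, -0.873, 0.0, -0.0]
(0.45, 0.08, 0.28) [-48.68, -554.045, -440.731, -1.1, 0.0, -0.0]
```

Call:
{"op": "apply_moves", "data": {
  "commands": [
    [85,-39,-75,-63,-0.15,0,0],
    [85,-39,-75,-63,-0.25,0,0],
    [85,-39,-150,-127,-0.35,0,0],
    [85,-39,-150,-127,-0.35,0,0],
    [85,-45,-210,-172,-0.48,0,0],
    [85,-49,-272,-218,-0.6,0,0],
    [85,-49,-272,-218,-0.61,0,0],
    [85,-49,-330,-265,-0.75,0,0],
    [85,-49,-370,-296,-0.8,0,0],
    [85,-49,-409,-327,-0.87,0,0],
    [85,-49,-409,-327,-0.87,0,0],
    [85,-49,-450,-360,-0.95,0,0],
    [85,-49,-500,-400,-1.0,0,0],
    [85,-49,-554,-441,-1.1,0,0],
    [85,-49,-554,-441,-1.1,0,0],
    [85,-49,-554,-441,-1.1,0,0]
  ]
}}

```text
clock: 5.05
tcp_pos: [0.4506, 0.0856, 0.2809]
orientation: [1.226, 1.201, -1.221]
contact_force: [0.7, 0.5, -0.6]
grip_width: 0.0851
```

Run:
```python
from h import *
o=r.get_obs();R0=R.from_rotvec(o["orientation"]).as_matrix();print(R0.round(3),o["joints"].round(3))
print(rel((.51,.07,.28),mk((0,0,-1),(0,-1,0))))
```

```text
[[ 0.002  1.    -0.019]
 [ 0.003 -0.019 -1.   ]
 [-1.     0.002 -0.003]] [ 0.299  0.115 -0.661  1.953  0.077  1.096 -0.413]
[ 9.9700e-01  5.9633e+01  1.4458e+01  1.5520e+00 -3.0000e-03  1.0000e-03]
```

```bash
cat > w.py <<'E'
from h import *
import sys
n=sys.argv[1]
o=r.get_obs();f=grab_frame("wrist");save(f,n);c=cam(f,o)
for l in sys.argv[2:]:
    for q in pinpoint(l,"wrist"):
        print(l,round(q["confidence"],2),np.round(np.array(q["point"])*[640,400],1),"z.0065:",onz(c,q["point"],.0065).round(4),"z.067",onz(c,q["point"],.067).round(4))
E
python3 w.py w1 cover_pad cover_hinge plate_face chamber_centre reader
```

```text
cover_pad 0.56 [452.7  29.8] z.0065: [0.5933 0.2203 0.0065] z.067 [0.5729 0.2113 0.067 ]
cover_hinge 0.56 [502.1  42.7] z.0065: [0.6482 0.2062 0.0065] z.067 [0.6198 0.1992 0.067 ]
plate_face 0.63 [419.4 143.3] z.0065: [0.5648 0.0984 0.0065] z.067 [0.5485 0.107  0.067 ]
chamber_centre 0.82 [329.9 195.8] z.0065: [0.458  0.0356 0.0065] z.067 [0.4571 0.0532 0.067 ]
reader 0.97 [425.1  91.3] z.0065: [0.5677 0.1573 0.0065] z.067 [0.551  0.1573 0.067 ]
```

View pics/w1.png

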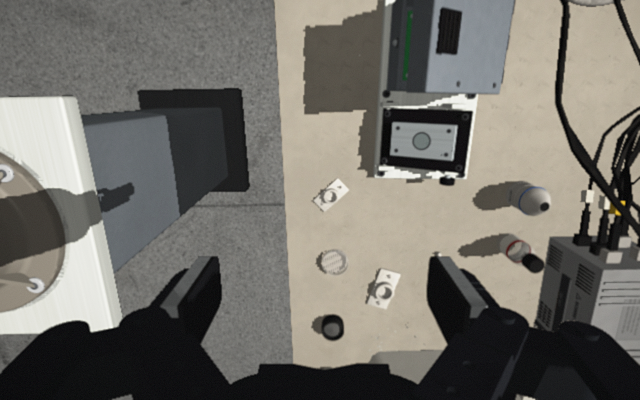

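```bash
cat >> h.py <<'E'
def crop(n,x,y,w,h,s):
    a=cv2.imread(f'pics/{n}.png')[y:y+h,x:x+w];cv2.imwrite(f'pics/{n}_z{x}_{y}.png',cv2.resize(a,None,fx=s,fy=s,interpolation=cv2.INTER_CUBIC))
E
python3 - <<'E'
from h import *
crop("w1",370,95,110,90,7);crop("w1",300,165,110,145,4);crop("w1",370,0,150,100,5)
o=r.get_obs();f=grab_frame("wrist");cw=cam(f,o)
ct=cam(grab_frame("top"));cs=cam(grab_frame("scene"))
import json
def t(*a): print(*[x for x in tri([ray(c,np.array(p)/[640,400]) for c,p in a])])
t((cw,(449,30)),(ct,(216,208)),(cs,(281,249)))
t((cw,(422,141)),(ct,(268.5,208.)),(cs,(307.5,245)))
t((cw,(502,43)),(ct,(224,174.5)),(cs,(252,255.5)))
E
```

```text
[0.55431756 0.2008658  0.11902965] [np.float64(0.006486298396655492), np.float64(0.004919042720585145), np.float64(0.0032226440970703624)]
[0.5554999  0.10437344 0.05207673] [np.float64(0.006119509032932701), np.float64(0.003749584043033337), np.float64(0.0044687460720826975)]
[0.62557267 0.19558693 0.06428748] [np.float64(0.007338126409278321), np.float64(0.00543831556135132), np.float64(0.00280805624698415)]
```

View pics/w1_z370_95.png

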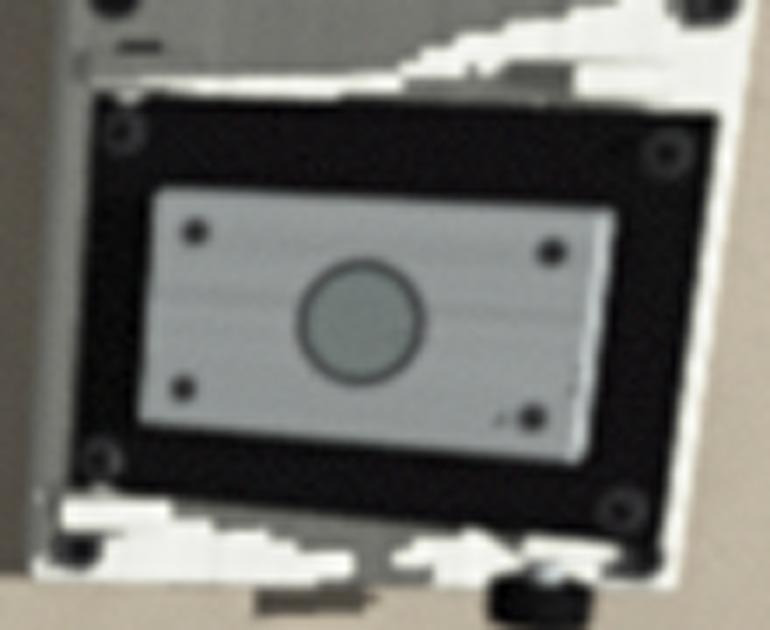

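View pics/w1_z300_165.png

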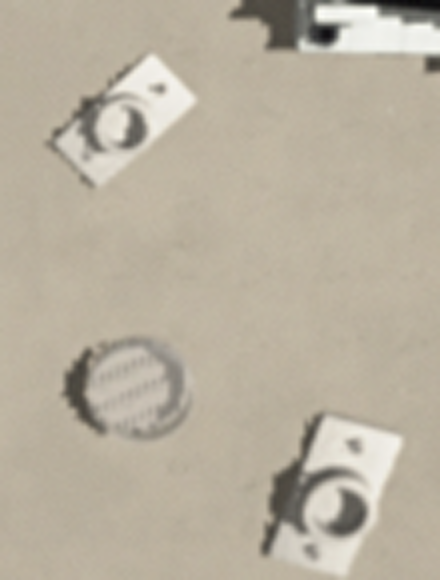

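View pics/w1_z370_0.png

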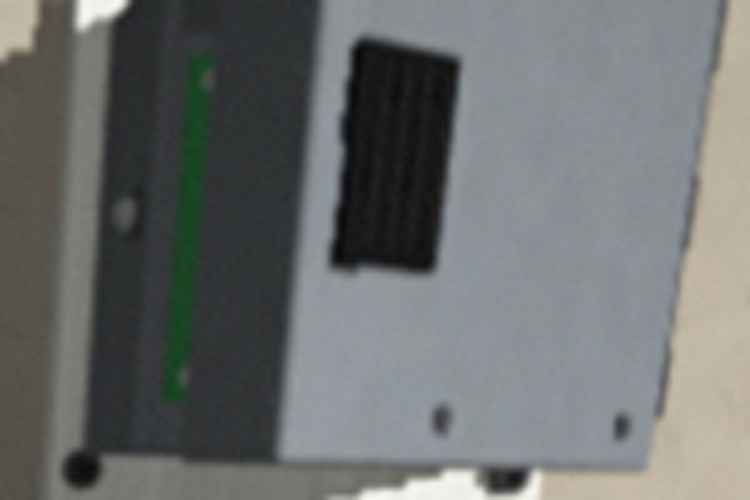

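Run:
```python
from h import *
o=r.get_obs();f=grab_frame("wrist");cw=cam(f,o)
f2=grab_frame("top");ct=cam(f2);fs=grab_frame("scene");cs=cam(fs)
print(o["tcp_pos"],o["qvel"].round(3),o["clock"])
print(onz(cw,np.array((384,290))/[640,400],.0065))
for l,z in (("dish_b",0),("lens_tube",0),("oil_bottle",0)):
    for n,c in (("wrist",cw),("top",ct),("scene",cs)):
        print(l,n,[(round(q["confidence"],2),onz(c,q["point"],z).round(4).tolist()) for q in pinpoint(l,n)])
X=[[.5554,.1027,.047],[.5539,.2037,.122],[.6258,.1995,.0686],[.463,.0325,.0065],[.528,-.096,.0065]]
print(proj(cw,X))
```

```text
[0.45024703 0.07909809 0.28031955] [-0.004  0.002 -0.006 -0.003  0.     0.    -0.   ] 5.5
[ 0.52612413 -0.10540229  0.0065    ]
dish_b wrist [(0.73, [0.4614, -0.059, 0.0])]
dish_b top [(0.64, [0.4622, -0.0527, 0.0])]
dish_b scene [(0.72, [0.4548, -0.1445, 0.0]), (0.54, [0.4664, -0.0565, 0.0])]
lens_tube wrist [(0.73, [0.4606, -0.149, 0.0])]
lens_tube top [(0.73, [0.4581, -0.1542, 0.0])]
lens_tube scene [(0.69, [0.5665, 0.1635, 0.0]), (0.43, [0.4598, -0.1373, 0.0])]
oil_bottle wrist [(0.94, [0.6855, -0.0324, 0.0])]
oil_bottle top []
oil_bottle scene [(0.65, [0.6889, -0.031, 0.0]), (0.24, [0.5721, 0.1612, 0.0])]
[[421.91565423 136.96259227]
 [452.91243516  17.28376189]
 [510.94542973  31.30368782]
 [334.98592318 192.41471321]
 [385.54865562 283.7357684 ]]
```

```bash
python3 w.py w2 cover_pad cover_hinge plate_face chamber_centre
python3 - <<'E'
from h import *
crop("w2",370,90,110,95,7);crop("w2",355,260,55,60,12)
E
```

```text
cover_pad 0.66 [453.5  23.1] z.0065: [0.5935 0.2193 0.0065] z.067 [0.573  0.2096 0.067 ]
cover_hinge 0.95 [501.8  32.6] z.0065: [0.6462 0.2084 0.0065] z.067 [0.6181 0.2003 0.067 ]
cover_hinge 0.68 [511.5 235.6] z.0065: [ 0.6868 -0.0294  0.0065] z.067 [ 0.6528 -0.003   0.067 ]
plate_face 0.73 [424.4  84.7] z.0065: [0.566  0.1573 0.0065] z.067 [0.5495 0.1566 0.067 ]
plate_face 0.64 [420.8 134.3] z.0065: [0.5649 0.1019 0.0065] z.067 [0.5486 0.1092 0.067 ]
chamber_centre 0.79 [329.1 184. ] z.0065: [0.4561 0.0445 0.0065] z.067 [0.4556 0.0602 0.067 ]
chamber_centre 0.65 [385.5 286.6] z.0065: [ 0.5283 -0.099   0.0065] z.067 [ 0.5173 -0.0625  0.067 ]
```

View pics/w2_z370_90.png

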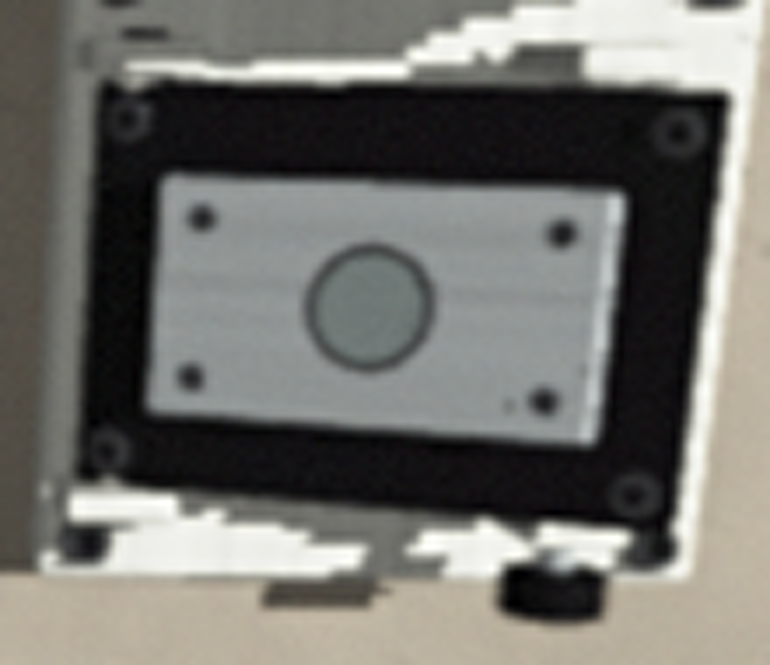

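View pics/w2_z355_260.png

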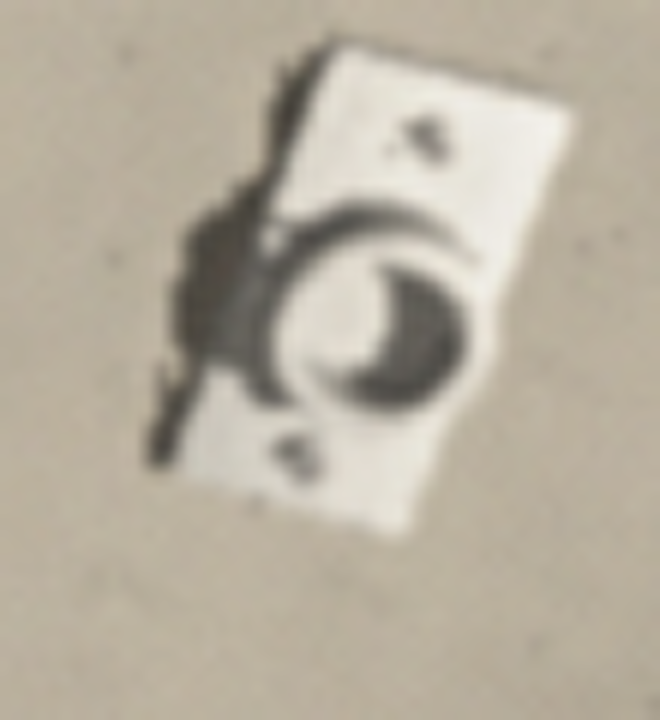

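```bash
cat > plate.py <<'E'
from h import *
from scipy.optimize import least_squares
def plateR(yaw,t): return (R.from_euler('z',yaw)*R.from_euler('y',-t)).as_matrix()
OBJ=np.array([[-33,18,0],[33,18,0],[33,-18,0],[-33,-18,0],[0,0,0]])/1000.
def fit(views,p0=(.555,.103,.047,-.05,.49)):
    # views: list of (cam, pixels Nx2, obj Nx3, sigma)
    def res(p):
        Rm=plateR(p[3],p[4]);e=[]
        for c,px,ob,s in views: e.append(((proj(c,p[:3]+ob@Rm.T)-px)/s).ravel())
        return np.concatenate(e)
    s=least_squares(res,p0);return s.x,res(s.x)
E
python3 - <<'E'
from plate import *
o=r.get_obs();f=grab_frame("wrist");cw=cam(f,o);ct=cam(grab_frame("top"));cs=cam(grab_frame("scene"))
z=np.array([[165,175],[608,190],[582,442],[148,412],[370,307]])/7.+[370,90]
p,e=fit([(cw,z,OBJ,.5)]);print(p,np.degrees(p[3:]),e.round(1))
p,e=fit([(cw,z,OBJ,.5),(ct,np.array([[268.7,208.]]),OBJ[4:],1.),(cs,np.array([[310,247.]]),OBJ[4:],1.5)]);print(p,np.degrees(p[3:]),e.round(1))
def t(*a): print(*[x for x in tri([ray(c,np.array(p)/[640,400]) for c,p in a])])
t((cw,(451,22)),(ct,(217,209)),(cs,(281,249)))
t((cw,(503,32)),(ct,(224,174.5)),(cs,(252,255.5)))
E
```

```text
[ 0.55529407  0.10748976  0.04826377 -0.02493997  0.52391309] [-1.42895484 30.01800864] [-0.6  0.6  0.5  0.2  0.3  0.2  0.7 -0.9 -0.9 -0.2]
[ 0.55494557  0.10761929  0.0493505  -0.02384275  0.53499877] [-1.36608871 30.65317162] [-0.6  0.6  0.4  0.1  0.3  0.4  0.7 -0.8 -1.  -0.2 -0.1 -0.6 -0.6 -0.3]
[0.55310236 0.20318122 0.12127191] [np.float64(0.0014193253232035188), np.float64(0.002264789865422647), np.float64(0.002927487911308884)]
[0.6238214  0.20019026 0.06782983] [np.float64(0.004666385310425707), np.float64(0.0027219231333279904), np.float64(0.0022732325935313695)]
```

Call:
{"op": "apply_moves", "data": {
  "commands": [
    [0,10,30,-30,0.13,0,0],
    [0,20,50,-60,0.26,0,0],
    [0,40,80,-90,0.39,0,0],
    [0,60,102,-121,0.52,0,0],
    [0,80,102,-121,0.66,0,0],
    [0,100,102,-121,0.79,0,0],
    [0,110,102,-121,0.92,0,0],
    [0,110,102,-121,1.06,0,0],
    [0,110,102,-121,1.19,0,0],
    [0,110,102,-121,1.32,0,0],
    [0,110,102,-121,1.45,0,0],
    [0,110,102,-121,1.55,0,0],
    [0,110,102,-121,1.55,0,0],
    [0,110,102,-121,1.55,0,0],
    [0,110,102,-121,1.55,0,0]
  ]
}}

```text
clock: 8.0
tcp_pos: [0.5555, 0.1983, 0.1703]
orientation: [-2.219, 0.005, 2.219]
contact_force: [0.1, -0.8, 0.1]
grip_width: -0.0003
```

```bash
python3 w.py w3 cover_pad plate_face
python3 - <<'E'
from h import *
o=r.get_obs();print(o["tcp_pos"],R.from_rotvec(o["orientation"]).as_matrix().round(3),o["joints"].round(2),o["contact_force"],o["clock"])
E
```

```text
cover_pad 0.94 [316.6 229.6] z.0065: [0.5046 0.205  0.0065] z.067 [0.5289 0.2037 0.067 ]
plate_face 0.94 [439.5 196.4] z.0065: [0.5366 0.093  0.0065] z.067 [0.5547 0.1137 0.067 ]
[0.555501   0.19814648 0.17023686] [[-0.    -0.005 -1.   ]
 [ 0.    -1.     0.005]
 [-1.    -0.     0.   ]] [-0.18  0.43 -0.35  1.81  0.18  0.94 -2.18] [ 0.0764749  -0.77982711 -0.15622162] 8.15
```

View pics/w3.png

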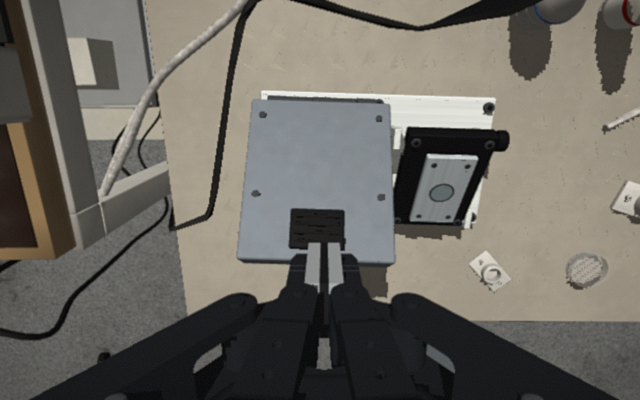

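Call:
{"op": "apply_moves", "data": {
  "commands": [
    [0,20,-4,2,0,0,0],
    [0,35,-4,3,0,0,0],
    [0,45,-4,4,0,0,0],
    [0,52,-4,6,0,0,0],
    [0,60,-4,9,0,0,0],
    [0,68,-4,11,0,0,0],
    [0,76,-4,13,0,0,0],
    [0,82,-4,14,0,0,0],
    [0,85,-4,15,0,0,0],
    [0,85,-4,15,0,0,0]
  ]
}}

```text
clock: 9.15
tcp_pos: [0.5404, 0.2025, 0.085]
orientation: [-2.218, 0.007, 2.219]
contact_force: [-0.4, 0.2, 1.8]
grip_width: -0.0002
```

Call:
{"op": "apply_moves", "data": {
  "commands": [
    [0,3,0,0,0,0,0],
    [0,5,0,1,0,0,0],
    [0,7,0,1,0,0,0],
    [0,9,0,2,0,0,0],
    [0,10,0,2,0,0,0],
    [0,10,0,2,0,0,0]
  ]
}}

```text
clock: 9.75
tcp_pos: [0.5396, 0.2025, 0.0757]
orientation: [-2.22, 0.006, 2.216]
contact_force: [2.1, 0.7, 3.2]
grip_width: 0.0002
```

Call:
{"op": "apply_moves", "data": {
  "commands": [
    [0,1,0,0,0,0,0],
    [0,2,0,0,0,0,0],
    [0,3,0,0,0,0,0],
    [0,3,0,0,0,0,0]
  ]
}}

```text
clock: 10.15
tcp_pos: [0.5396, 0.2026, 0.0746]
orientation: [-2.221, 0.007, 2.216]
contact_force: [-5.0, -2.2, 22.2]
grip_width: -0.0
```

Call:
{"op": "apply_moves", "data": {
  "commands": [
    [0,1,0,0,0,0,0],
    [0,1,0,0,0,0,0],
    [0,-10,0,0,0,0,0],
    [0,-40,0,0,0,0,0],
    [0,-70,0,0,0,0,0],
    [0,-70,0,0,0,0,0]
  ]
}}

```text
clock: 10.75
tcp_pos: [0.5403, 0.2033, 0.1457]
orientation: [-2.223, 0.005, 2.212]
contact_force: [1.5, 1.3, -0.4]
grip_width: 0.0001
```

```bash
python3 w.py w4 cover_pad plate_face chamber_centre
python3 - <<'E'
from h import *
o=r.get_obs();print(o["tcp_pos"],o["contact_force"],o["clock"])
E
```

```text
cover_pad 0.64 [321.9 222.8] z.0065: [0.5063 0.2053 0.0065] z.067 [0.529  0.2047 0.067 ]
plate_face 0.63 [461.7 185.7] z.0065: [0.5385 0.0893 0.0065] z.067 [0.5543 0.1135 0.067 ]
chamber_centre 0.92 [512.8 268.3] z.0065: [0.4626 0.0365 0.0065] z.067 [0.4946 0.072  0.067 ]
[0.53753678 0.20173276 0.14104969] [-0.49052035  0.47439797 -0.08942879] 10.95
```

View pics/w4.png

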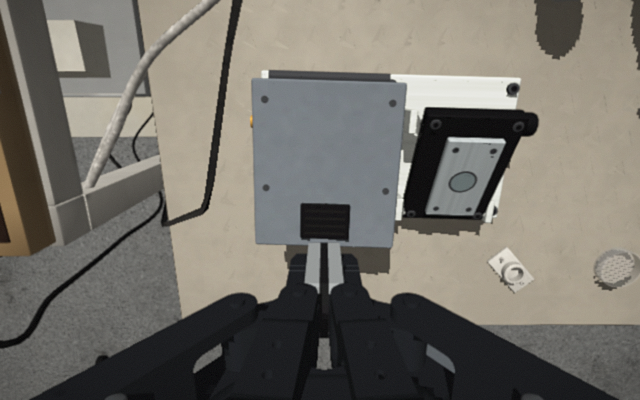

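Run:
```python
from h import *
f=grab_frame("scene");save(f,"scene1");crop("scene1",220,210,140,120,5)
```

```text
(no output)
```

View pics/scene1_z220_210.png

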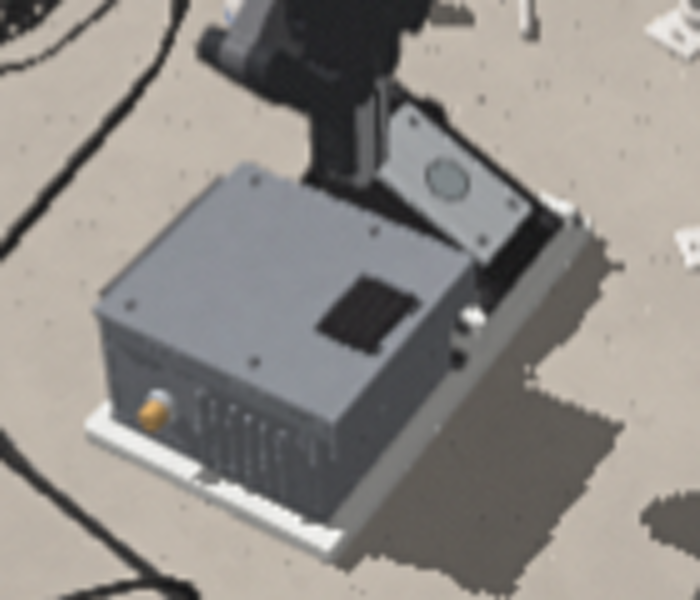

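```bash
python3 w.py w5
python3 - <<'E'
from h import *
crop("w5",395,90,150,140,5.5)
o=r.get_obs();print(o["tcp_pos"].tolist(),o["orientation"].tolist())
E
```

```text
[0.5376250544666757, 0.20188100901034287, 0.14095593040793003] [-2.2162243652735625, 0.008000893386373624, 2.22150363415598]
```

View pics/w5_z395_90.png

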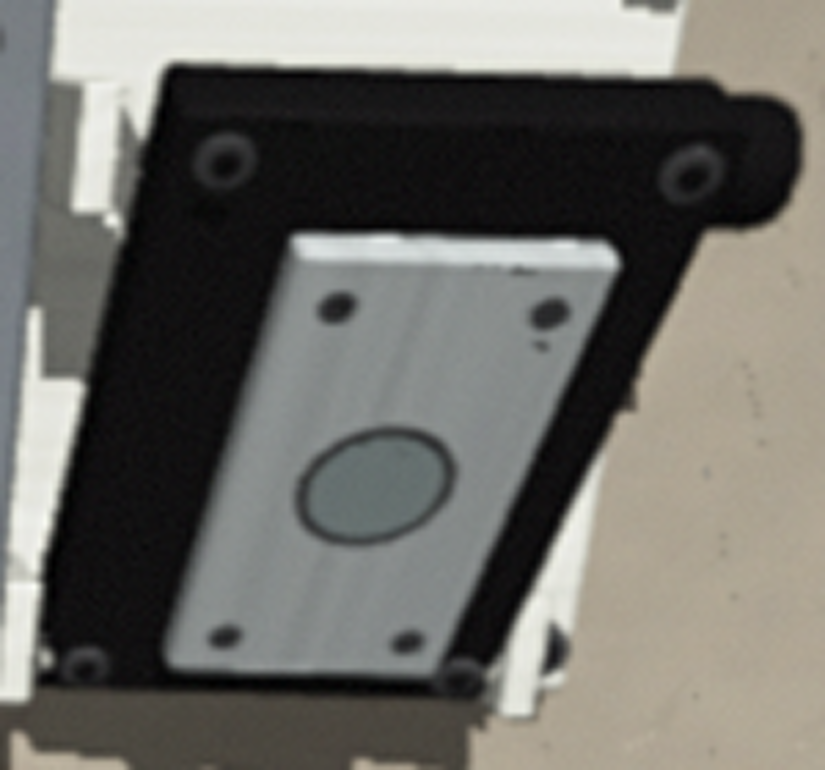

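```bash
cat > p2.py <<'E'
from plate import *
f=grab_frame("wrist");ct=cam(grab_frame("top"));cs=cam(grab_frame("scene"))
o5=dict(tcp_pos=np.array([0.537625,0.201881,0.140956]),orientation=np.array([-2.2162243652735625, 0.008000893386373624, 2.22150363415598]))
c5=cam(f,o5)
# order: BL(+,+) BR(+,-) FR(-,-) FL(-,+), window
s5=np.array([[337,307],[549,313],[407,641],[225,636],[377,487]])/5.5+[395,90]
s2=np.array([[562,233],[543,401],[190,377],[201,217],[370,307]])/7.+[370,90]
o2=dict(tcp_pos=np.array([0.45024703,0.07909809,0.28031955]),orientation=R.from_matrix(mk((.002,.003,-1),(1,-.019,.002))).as_rotvec())
c2=cam(f,o2)
S=np.array([[1,1],[1,-1],[-1,-1],[-1,1],[0,0]])
e2=np.array([[608,190],[582,442],[148,412],[165,175]])/7.+[370,90]
e5=np.array([[297,262],[615,270],[438,675],[185,667]])/5.5+[395,90]
def run(use,fix=None):
    def res(p):
        Rm=plateR(p[3],p[4]);e=[]
        ob=np.c_[S*[p[5],p[6]],np.zeros(5)];oe=np.c_[S[:4]*[.033,.018],np.zeros(4)]
        for c,s,ee,k in ((c2,s2,e2,2),(c5,s5,e5,5)):
            if k in use:
                e.append(((proj(c,p[:3]+ob@Rm.T)-s)/.3).ravel());e.append(((proj(c,p[:3]+oe@Rm.T)-ee)/.8).ravel())
        if 0 in use:
            e.append((proj(ct,p[:3])-[268.7,208])[0]/1.);e.append((proj(cs,p[:3])-[309,246])[0]/1.5)
        return np.concatenate(e)
    s=least_squares(res,[.555,.107,.048,-.025,.52,.027,.013]);print(use,s.x.round(4),np.degrees(s.x[3:5]).round(2),s.fun.round(1).tolist())
run([2]);run([5]);run([2,5]);run([2,5,0])
E
python3 p2.py
```

```text
[2] [ 0.557   0.1074  0.0444 -0.0277  0.4588  0.0267  0.0124] [-1.59 26.29] [0.0, -0.4, 0.1, 0.0, 0.1, -0.3, 0.1, 0.1, -0.7, 0.1, 0.7, 0.8, 0.2, -0.0, 0.2, -0.5, -0.2, 0.7]
[5] [ 0.5513  0.1039  0.0441 -0.0322  0.452   0.027   0.0125] [-1.84 25.9 ] [0.0, 0.1, -0.1, -0.3, 0.8, 0.1, 0.7, 0.3, -1.0, -0.2, 1.6, 0.3, 0.0, 0.2, -0.7, -0.5, -2.0, -0.1]
[2, 5] [ 0.554   0.1085  0.0551 -0.0229  0.4759  0.0262  0.0119] [-1.31 27.27] [0.3, 0.3, 0.8, 0.2, -0.2, 0.2, -0.6, 1.3, -0.8, 0.7, 1.8, 0.3, 1.4, 0.9, -0.7, 0.3, -1.2, 0.4, -0.5, 1.3, 0.2, -0.3, 0.1, -0.8, -0.1, 0.4, -1.6, 0.1, 0.3, -1.1, 2.8, -1.7, -0.2, 0.3, -4.1, 1.1]
[2, 5, 0] [ 0.554   0.1085  0.0551 -0.0229  0.4759  0.0262  0.0119] [-1.31 27.27] [0.2, 0.4, 0.8, 0.2, -0.2, 0.2, -0.6, 1.3, -0.8, 0.7, 1.8, 0.3, 1.4, 0.9, -0.7, 0.3, -1.2, 0.4, -0.5, 1.3, 0.2, -0.4, 0.1, -0.8, -0.1, 0.4, -1.6, 0.1, 0.3, -1.1, 2.8, -1.7, -0.2, 0.2, -4.1, 1.1, -0.8, -0.2, 0.2, -0.8]
```

```bash
cat > p3.py <<'E'
exec(open('p2.py').read().split("def run")[0])
ss=np.array([[413,122],[512,203],[483,240],[447,178]])/5.+[220,210]
si=[1,2,3,4]
def pert(c,b):
    K,D,o,Rm=c;return K,D,o+b[:3],Rm@R.from_rotvec(b[3:]).as_matrix()
def pertw(o,b):
    g=dict(f);T=np.array(f["T_tool_cam"]).copy();T[:3,3]+=b[:3];T[:3,:3]=T[:3,:3]@R.from_rotvec(b[3:]).as_matrix();g["T_tool_cam"]=T;return cam(g,o)
EX=[]  # extra wrist views: (obs, screws5 px)
def solve(extra=[],sg=.3,v=True,srot=.004):
    W=[(o2,s2),(o5,s5)]+extra
    def res(p):
        Rm=plateR(p[3],p[4]);ob=np.c_[S*[p[5],p[6]],np.zeros(5)];X=p[:3]+ob@Rm.T;e=[]
        for o,s in W: 
            m=~np.isnan(s[:,0]);e.append(((proj(pertw(o,p[7:13]),X)-s)[m]/sg).ravel())
        e.append(((proj(pert(cs,p[13:19]),X[si])-ss)/.4).ravel())
        e.append(((proj(pert(ct,p[19:25]),X[4:])-[268.7,208])/.8).ravel())
        e.append((p[5:7]-[.0267,.0125])/.0005)
        for k in (7,13,19): e.append(p[k:k+3]/.0015);e.append(p[k+3:k+6]/srot)
        return np.concatenate(e)
    s=least_squares(res,np.r_[.555,.107,.048,-.025,.52,.0267,.0125,np.zeros(18)])
    J=s.jac;cov=np.linalg.inv(J.T@J)
    print(s.x[:7].round(4),np.degrees(s.x[3:5]).round(2),"sd",np.sqrt(np.diag(cov))[:5].round(4));
    if v: print(s.fun[:-20].round(1).tolist(),s.x[7:].round(4).tolist())
    return s.x
if __name__=="__main__": solve()
E
python3 p3.py
```

```text
[ 0.5535  0.1085  0.0526 -0.0317  0.4576  0.0262  0.012 ] [-1.82 26.22] sd [0.0005 0.0003 0.0026 0.0058 0.0097]
[0.3, 0.2, 0.1, 0.2, -0.1, -0.6, 0.2, 0.0, -0.6, 0.2, 0.0, 0.2, 0.3, -0.2, 0.6, -0.1, 0.3, 0.2, -1.2, -0.2, -0.2, -1.0, 0.5, 0.3, -0.3, 0.1, 0.0, 0.6, -0.1, 0.0] [0.0001, -0.0008, -0.0001, -0.0001, -0.001, -0.0004, -0.0001, 0.0001, 0.0001, 0.0, 0.0003, 0.0003, 0.0, 0.0002, 0.0, -0.0, -0.001, 0.0]
```

Call:
{"op": "apply_moves", "data": {
  "commands": [
    [40,-20,30,3,-0.1,0,0],
    [40,-30,70,5,-0.23,0,0],
    [40,-30,110,5,-0.36,0,0],
    [40,-30,150,9,-0.49,0,0],
    [40,-30,190,9,-0.62,0,0],
    [40,-30,230,9,-0.76,0,0],
    [40,-30,260,9,-0.9,0,0],
    [40,-30,280,9,-1.03,0,0],
    [40,-30,290,9,-1.16,0,0],
    [40,-30,292,9,-1.265,0,0],
    [40,-30,292,9,-1.265,0,0],
    [40,-30,292,9,-1.265,0,0],
    [40,-30,292,9,-1.265,0,0],
    [40,-30,292,9,-1.265,0,0]
  ]
}}

```text
clock: 12.75
tcp_pos: [0.5277, -0.089, 0.1724]
orientation: [1.435, 1.045, -1.435]
contact_force: [-0.4, -0.9, -0.3]
grip_width: 0.0401
```

```bash
python3 w.py w6 chamber_centre
python3 - <<'E'
from h import *
o=r.get_obs();print(o["tcp_pos"],R.from_rotvec(o["orientation"]).as_matrix().round(3),o["joints"].round(2),o["contact_force"],o["clock"],o["grip_width"])
E
```

```text
chamber_centre 0.86 [198.4  55.7] z.0065: [0.4614 0.0381 0.0065] z.067 [0.4788 0.0267 0.067 ]
chamber_centre 0.71 [328.6 185.1] z.0065: [ 0.5296 -0.0985  0.0065] z.067 [ 0.5336 -0.0831  0.067 ]
[ 0.52773763 -0.0891728   0.17233401] [[ 0.     0.952 -0.307]
 [-0.    -0.307 -0.952]
 [-1.     0.     0.   ]] [ 0.49  0.37 -0.53  1.92  0.23  0.92 -0.47] [ 0.62892714 -0.51298965 -0.27385314] 12.85 0.03981757093117196
```

View pics/w6.png

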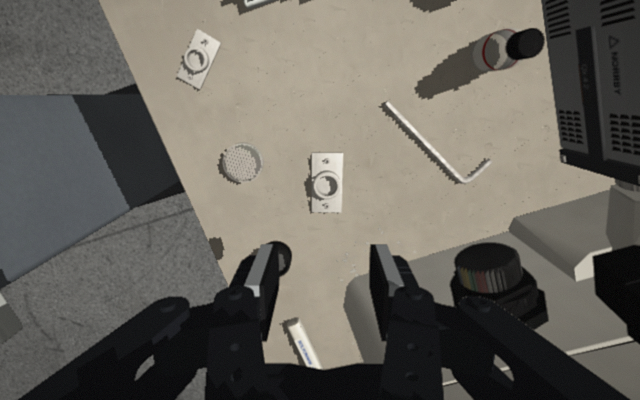

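Run:
```python
from h import *
crop("w6",295,140,64,85,8)
```

```text
(no output)
```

View pics/w6_z295_140.png

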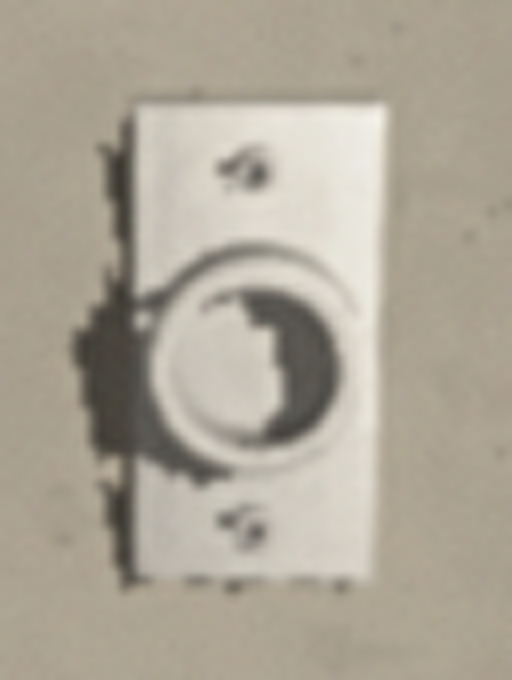

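Corners in the zoom: about (135,103), (388,103), (373,578), (133,578); I'll turn these into the chamber pose.

Run:
```python
from h import *
o=r.get_obs();c=cam(grab_frame("wrist"),o)
z=np.array([[135,103],[388,103],[373,578],[133,578]])/8.+[295,140]
w=np.array([onz(c,p/[640,400],.004) for p in z]);print(w.round(4),w.mean(0))
print("sides",np.linalg.norm(w-np.roll(w,1,0),axis=1))
v=(w[0]-w[3])+(w[1]-w[2]);print("long dir",v/np.linalg.norm(v))
u=(w[1]-w[0])+(w[2]-w[3]);print("short",u/np.linalg.norm(u))
v=v/np.linalg.norm(v); R0=R.from_rotvec(o["orientation"]).as_matrix()
xd=np.array([v[1],-v[0],0])
ctr=w.mean(0);print(rel([ctr[0],ctr[1],.006],mk((0,0,-1),xd)))
# bias version: rotate per calibration fit
```

```text
[[ 0.5242 -0.0665  0.004 ]
 [ 0.551  -0.0751  0.004 ]
 [ 0.5331 -0.1281  0.004 ]
 [ 0.5063 -0.1195  0.004 ]] [ 0.52864302 -0.09727564  0.004     ]
sides [0.05596297 0.02818502 0.05595954 0.02810289]
long dir [0.32002414 0.94740939 0.        ]
short [ 0.95200186 -0.30609223  0.        ]
[ 1.66368e+02  3.26300e+00  7.35700e+00  1.40000e-02  0.00000e+00
 -0.00000e+00]
```

Call:
{"op": "apply_moves", "data": {
  "commands": [
    [40,40,2,5,0,0,0],
    [40,80,3,7,0.01,0,0],
    [40,120,3,7,0.01,0,0],
    [40,135,3,7,0.01,0,0],
    [40,135,3,7,0.01,0,0],
    [40,135,3,7,0.01,0,0],
    [40,135,3,7,0.01,0,0]
  ]
}}

```text
clock: 13.6
tcp_pos: [0.5301, -0.0972, 0.0393]
orientation: [1.444, 1.037, -1.44]
contact_force: [0.1, -0.6, 0.1]
grip_width: 0.0396
```

```bash
python3 w.py w7 chamber_centre
python3 - <<'E'
from h import *
o=r.get_obs();print(o["tcp_pos"],o["contact_force"],o["clock"],o["grip_width"])
crop("w7",240,120,160,150,5)
E
```

```text
chamber_centre 0.75 [318.6 232.9] z.0065: [ 0.5278 -0.0966  0.0065] z.067 [ 0.5364 -0.0731  0.067 ]
chamber_centre 0.73 [76.  15.5] z.0065: [0.4582 0.0375 0.0065] z.067 [0.4907 0.015  0.067 ]
[ 0.52969502 -0.09733691  0.03900191] [ 0.81783001 -0.41007984  0.18721868] 13.7 0.039920948960910176
```

View pics/w7_z240_120.png

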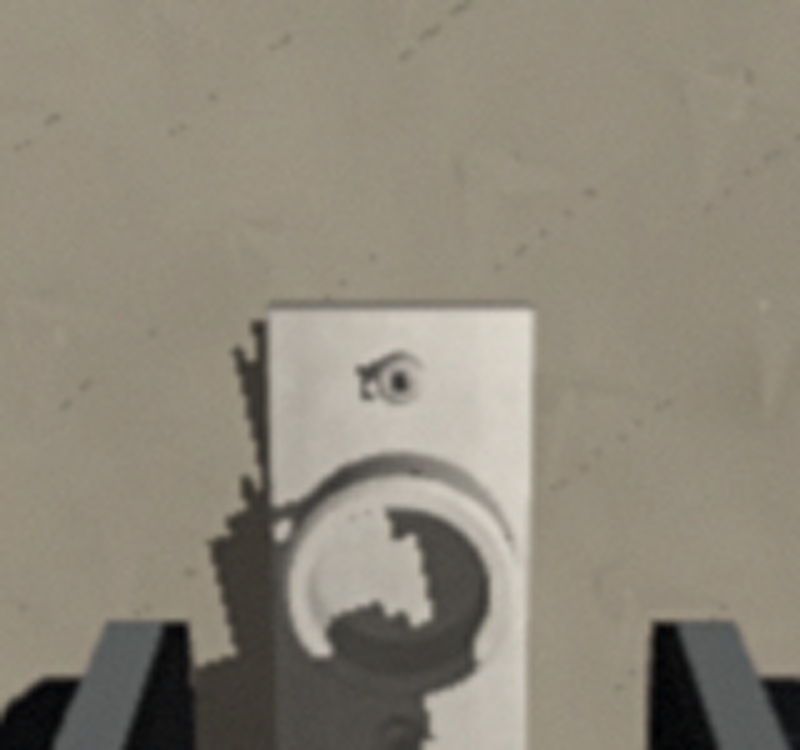

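Run:
```python
from h import *
o=r.get_obs();c=cam(grab_frame("wrist"),o);R0=R.from_rotvec(o["orientation"]).as_matrix()
z=np.array([[270,305],[533,305],[277,740],[527,740]])/5.+[240,120]
w=np.array([onz(c,p/[640,400],.004) for p in z])
print(((w-o["tcp_pos"])@R0*1000).round(1))
```

```text
[[ 35.  -15.3 -28.1]
 [ 35.1  12.2 -28.1]
 [ 34.9 -15.6  22.3]
 [ 35.   12.5  22.3]]
```

Call:
{"op": "apply_moves", "data": {
  "commands": [
    [40,15,-1.5,0,0,0,0],
    [40,28,-1.5,0,0,0,0],
    [40,33,-1.5,0,0,0,0],
    [40,33,-1.5,0,0,0,0],
    [30,33,-1.5,0,0,0,0],
    [15,33,-1.5,0,0,0,0],
    [15,33,-1.5,0,0,0,0],
    [15,33,-1.5,0,0,0,0],
    [15,33,-1.5,0,0,0,0]
  ],
  "force": 40
}}

```text
clock: 14.65
tcp_pos: [0.5274, -0.0967, 0.0048]
orientation: [1.443, 1.039, -1.442]
contact_force: [-1.3, 0.4, 5.9]
grip_width: 0.0228
```

```bash
python3 w.py w8
python3 - <<'E'
from h import *
o=r.get_obs();print(o["tcp_pos"],o["contact_force"],o["clock"],o["grip_width"])
crop("w8",240,120,160,150,5)
E
```

```text
[ 0.52740432 -0.09665619  0.00483638] [-0.89369352  0.51337375  5.71404912] 14.7 0.022575508341550275
```

View pics/w8_z240_120.png

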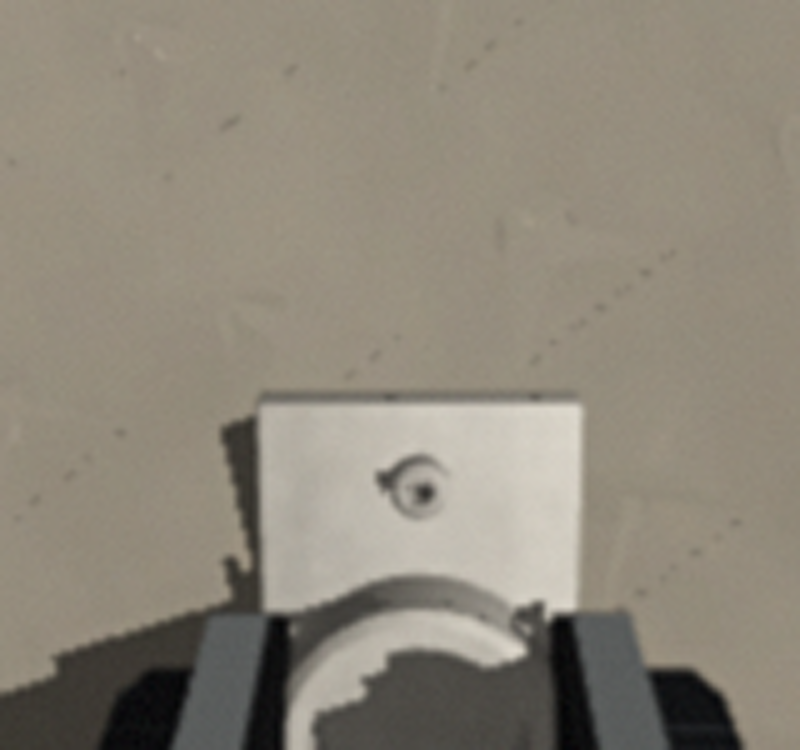

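Call:
{"op": "apply_moves", "data": {
  "commands": [
    [15,-1,0,0,0,0,0],
    [15,-20,0,0,0,0,0],
    [15,-60,0,0,0,0,0],
    [15,-100,0,0,0,0,0],
    [15,-130,0,0,0,0,0],
    [15,-130,0,0,0,0,0],
    [15,-130,0,0,0,0,0]
  ]
}}

```text
clock: 15.4
tcp_pos: [0.527, -0.097, 0.1345]
orientation: [1.443, 1.038, -1.442]
contact_force: [-1.1, 0.8, -0.5]
grip_width: 0.0227
```

```bash
python3 w.py w9
python3 - <<'E'
from h import *
o=r.get_obs();print(o["tcp_pos"],o["contact_force"],o["clock"],o["grip_width"],o["joints"].round(2))
crop("w9",240,120,160,150,5)
from plate import plateR
p=[.5535,.1085,.0526,-.0317,.4576]
Rm=plateR(p[3],p[4]);Rt=np.column_stack([-Rm[:,2],-Rm[:,1],-Rm[:,0]])
R0=R.from_rotvec(o["orientation"]).as_matrix()
for d in (.15,.09,.05,.035): print(d,rel(np.array(p[:3])+Rm[:,2]*(.0048+d),Rt,o))
E
```

```text
[ 0.52624575 -0.09693379  0.13355033] [-0.34448302 -0.2649764  -0.37898606] 15.45 0.022959491347208066 [ 0.48  0.42 -0.52  1.95  0.27  0.84 -0.5 ]
0.15 [ -57.904 -104.803 -183.864    1.256    0.394    0.293]
0.09 [  -4.108  -79.35  -191.486    1.256    0.394    0.293]
0.05 [  31.756  -62.381 -196.568    1.256    0.394    0.293]
0.035 [  45.205  -56.017 -198.473    1.256    0.394    0.293]
```

View pics/w9.png

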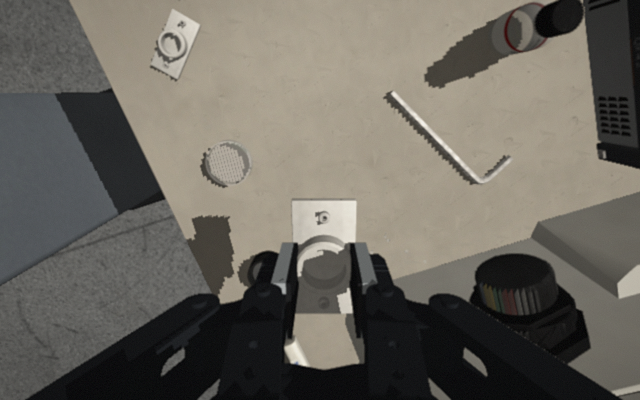

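View pics/w9_z240_120.png

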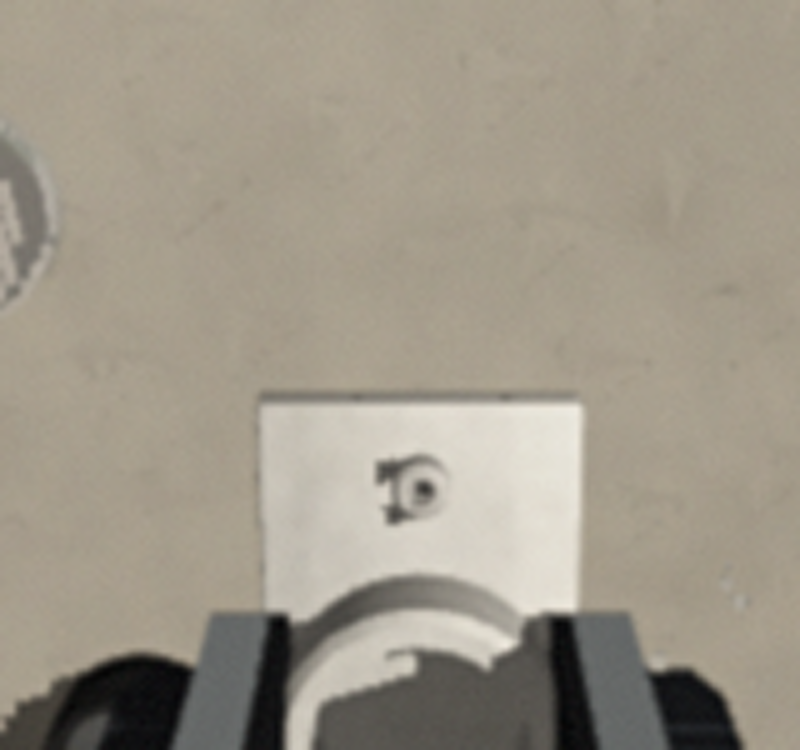

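Run:
```python
from h import *
f=grab_frame("wrist");o=dict(tcp_pos=np.zeros(3),orientation=np.zeros(3));c=cam(f,o)
for p in ([260,402],[582,402],[267,600],[578,600],[421,402]):
    oo,d=ray(c,(np.array(p)/5.+[240,120])/[640,400]); print((oo+d*(.0008-oo[0])/d[0]).round(5)*1000)
```

```text
[  0.8  -13.33 -28.04]
[  0.8   14.29 -28.06]
[  0.8  -13.17  -9.64]
[ 0.8  14.44 -9.67]
[  0.8    0.48 -28.05]
```

Call:
{"op": "apply_moves", "data": {
  "commands": [
    [15,-40,-20,-30,0.1,0.03,0.02],
    [15,-58,-40,-60,0.21,0.07,0.05],
    [15,-58,-60,-95,0.34,0.11,0.08],
    [15,-58,-80,-125,0.47,0.15,0.11],
    [15,-58,-95,-155,0.6,0.19,0.14],
    [15,-58,-105,-175,0.73,0.23,0.17],
    [15,-58,-105,-184,0.86,0.27,0.2],
    [15,-58,-105,-184,0.99,0.31,0.23],
    [15,-58,-105,-184,1.12,0.35,0.26],
    [15,-58,-105,-184,1.256,0.394,0.293],
    [15,-58,-105,-184,1.256,0.394,0.293],
    [15,-58,-105,-184,1.256,0.394,0.293],
    [15,-58,-105,-184,1.256,0.394,0.293],
    [15,-58,-105,-184,1.256,0.394,0.293]
  ]
}}

```text
clock: 16.9
tcp_pos: [0.4856, 0.1109, 0.1919]
orientation: [-2.654, 0.039, 1.652]
contact_force: [-1.1, -0.3, 0.0]
grip_width: 0.0225
```

```bash
python3 w.py w10 plate_face
python3 - <<'E'
from h import *
o=r.get_obs();print(o["tcp_pos"].tolist(),o["orientation"].tolist(),o["contact_force"],o["clock"],o["grip_width"],o["joints"].round(2))
E
```

```text
plate_face 0.9 [323.4 180.9] z.0065: [0.5626 0.1088 0.0065] z.067 [0.5496 0.1092 0.067 ]
[0.4858678931671222, 0.1107476456174605, 0.1921818039087044] [-2.654058172301304, 0.040503205405319744, 1.650608616012857] [ 0.54915974 -0.27367901  0.00137255] 17.0 0.022737160654685225 [-0.08  0.08 -0.43  2.3   0.65  0.44 -2.65]
```

View pics/w10.png

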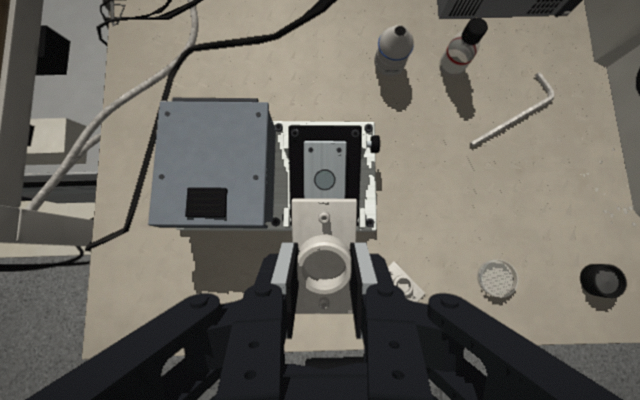

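Run:
```python
from h import *
crop("w10",280,115,100,95,8)
```

```text
(no output)
```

View pics/w10_z280_115.png

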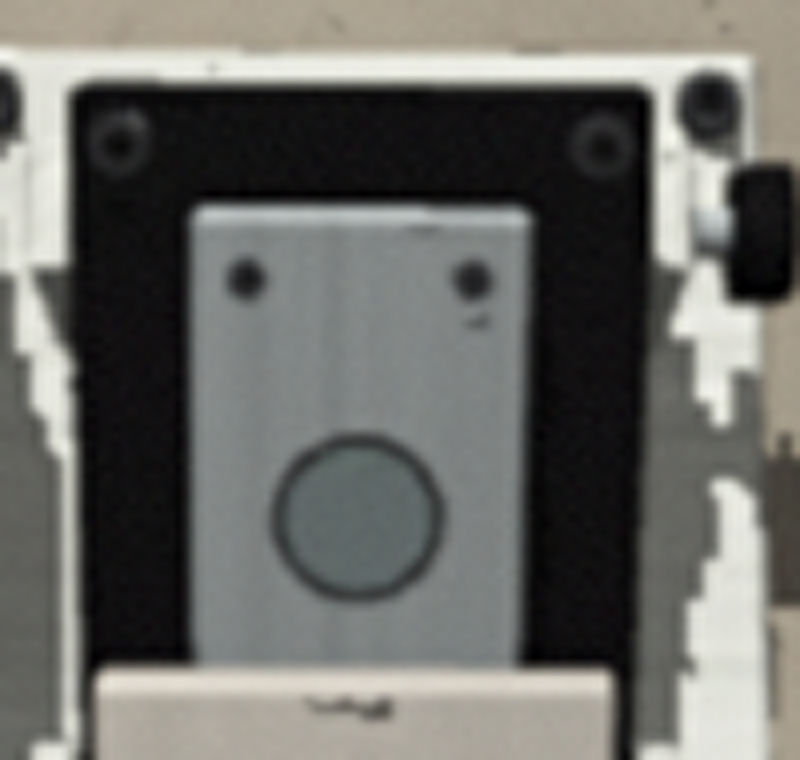

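```bash
cat > p4.py <<'E'
exec(open('p3.py').read().split("if __name__")[0])
o10=dict(tcp_pos=np.array([0.4858678931671222, 0.1107476456174605, 0.1921818039087044]),orientation=np.array([-2.654058172301304, 0.040503205405319744, 1.650608616012857]))
n=np.nan
s10=np.array([[245,279],[472,279],[n*1,n],[n,n],[358,518]])/8.+[280,115]
E
cat > p5.py <<'E'
exec(open('p4.py').read())
p=solve([(o10,s10)]);p1=solve([(o10,s10)],srot=.002,v=False)
o=r.get_obs()
def plan(p,off=(0.0005,0.0),ds=(.1,.05,.03,.015)):
    Rm=plateR(p[3],p[4]);Rt=np.column_stack([-Rm[:,2],-Rm[:,1],-Rm[:,0]])
    for d in ds: print(d,rel(np.array(p[:3])+Rm[:,2]*(.0048+d)-Rt[:,1]*off[0]-Rt[:,2]*off[1],Rt,o))
plan(p)
E
python3 p5.py
```

```text
[ 0.5537  0.1084  0.0531 -0.0308  0.4584  0.0261  0.012 ] [-1.76 26.27] sd [0.0003 0.0003 0.0009 0.005  0.0087]
[0.3, 0.2, 0.1, 0.2, -0.1, -0.6, 0.2, 0.1, -0.6, 0.2, -0.0, 0.3, 0.4, -0.3, 0.6, -0.1, 0.2, 0.2, -1.2, -0.2, 0.1, -0.1, -0.1, 0.1, -0.0, 0.0, -0.2, -1.0, 0.5, 0.3, -0.3, 0.0, 0.0, 0.6, -0.1, -0.0] [0.0, -0.0006, 0.0002, -0.0006, -0.0003, -0.0003, -0.0, 0.0, 0.0001, 0.0005, 0.0002, 0.0004, 0.0, 0.0002, 0.0, 0.0001, -0.0011, 0.0]
[ 0.5537  0.1085  0.0532 -0.0309  0.4587  0.0261  0.012 ] [-1.77 26.28] sd [0.0002 0.0002 0.0006 0.0041 0.0083]
0.1 [50.094 -0.229  0.741 -0.    -0.    -0.   ]
0.05 [100.094  -0.232   0.748  -0.     -0.     -0.   ]
0.03 [120.094  -0.233   0.75   -0.     -0.     -0.   ]
0.015 [135.094  -0.234   0.752  -0.     -0.     -0.   ]
```

Call:
{"op": "apply_moves", "data": {
  "commands": [
    [15,40,0,0.7,0,0,0],
    [15,80,0,0.7,0,0,0],
    [15,115,0,0.7,0,0,0],
    [15,130,0,0.7,0,0,0],
    [15,140,0,0.7,0,0,0],
    [15,140,0,0.7,0,0,0],
    [15,140,0,0.7,0,0,0],
    [15,140,0,0.7,0,0,0]
  ]
}}

```text
clock: 17.95
tcp_pos: [0.5516, 0.1104, 0.0803]
orientation: [-2.638, 0.044, 1.679]
contact_force: [0.4, -0.0, -0.3]
grip_width: 0.0225
```

```bash
python3 w.py w11
python3 - <<'E'
from h import *
o=r.get_obs();print(o["tcp_pos"].tolist(),o["orientation"].tolist(),o["contact_force"],o["moment"],o["clock"],o["grip_width"],o["joints"].round(2))
crop("w11",250,120,150,130,5.3)
f=grab_frame("scene");save(f,"scene2");crop("scene2",240,180,140,120,5)
E
cat >> p5.py <<'E'
E
python3 p5.py | tail -4
```

```text
[0.5516302034639132, 0.11026154580452006, 0.0803568494367614] [-2.637702582802384, 0.04439769229878965, 1.6783933654716066] [-0.58357349  0.02895233 -0.11493842] [ 0.05631361  0.49603323 -0.01998039] 18.0 0.022954133109461164 [-0.53  0.38  0.13  2.28  0.97  0.17 -2.96]
0.1 [-7.9660e+01  1.4560e+00  1.1852e+01  1.0000e-03  2.1000e-02 -4.0000e-03]
0.05 [-2.9672e+01  1.2520e+00  1.0789e+01  1.0000e-03  2.1000e-02 -4.0000e-03]
0.03 [-9.6770e+00  1.1710e+00  1.0364e+01  1.0000e-03  2.1000e-02 -4.0000e-03]
0.015 [ 5.3200e+00  1.1100e+00  1.0046e+01  1.0000e-03  2.1000e-02 -4.0000e-03]
```

View pics/w11_z250_120.png

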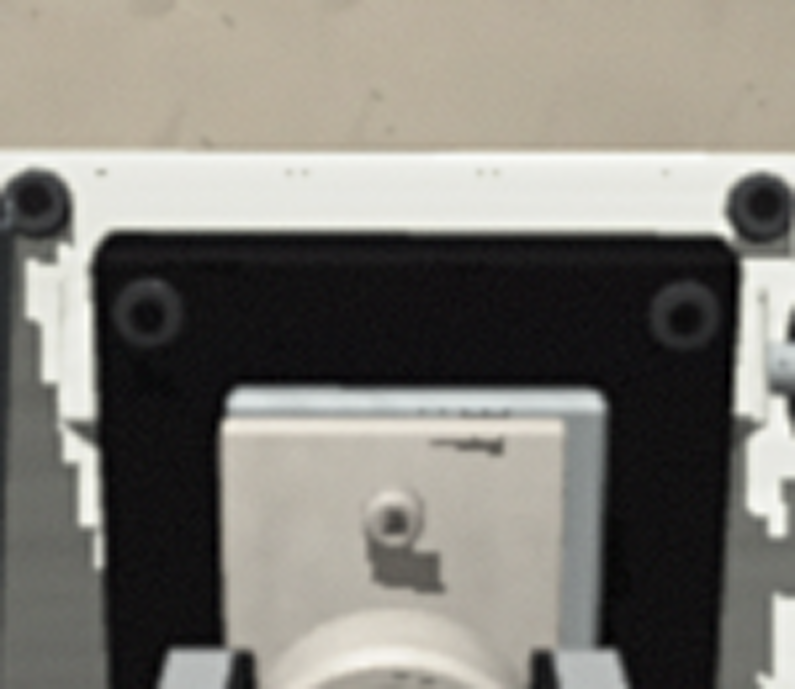

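View pics/scene2_z240_180.png

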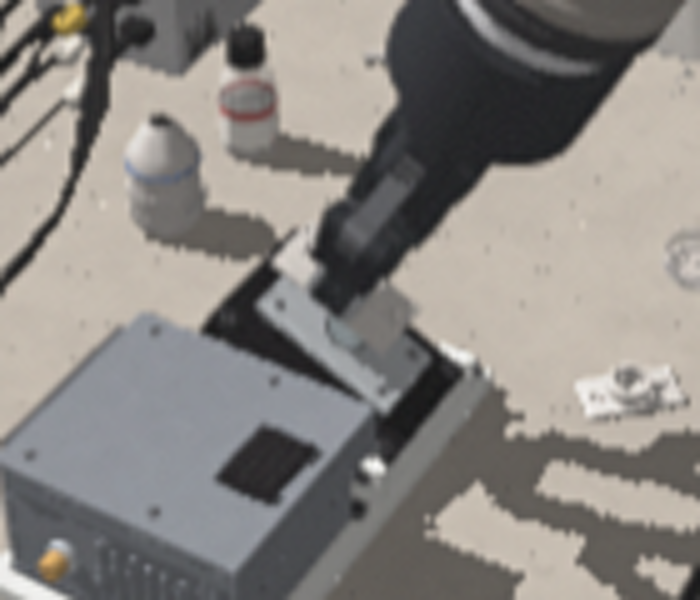

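Call:
{"op": "apply_moves", "data": {
  "commands": [
    [15,-40,0,0,0,0,0],
    [15,-80,0,0,0,0,0],
    [15,-110,0,0,0,0,0],
    [15,-110,0,0,-0.15,0,0],
    [15,-110,0,0,-0.3,0,0],
    [15,-110,0,0,-0.45,0,0],
    [15,-110,0,0,-0.6,0,0],
    [15,-110,0,0,-0.75,0,0],
    [15,-110,0,0,-0.9,0,0],
    [15,-110,0,0,-1.05,0,0],
    [15,-110,0,0,-1.2,0,0],
    [15,-110,0,0,-1.35,0,0],
    [15,-110,0,0,-1.5,0,0],
    [15,-110,0,0,-1.5,0,0],
    [15,-110,0,0,-1.5,0,0]
  ]
}}

```text
clock: 19.7
tcp_pos: [0.5052, 0.1121, 0.1791]
orientation: [1.462, 0.833, -0.948]
contact_force: [-0.5, -0.8, -1.4]
grip_width: 0.0228
```

Run:
```python
from h import *
o=r.get_obs();print(o["tcp_pos"].tolist(),R.from_rotvec(o["orientation"]).as_matrix().round(3),o["contact_force"],o["clock"],o["grip_width"],o["joints"].round(3))
```

```text
[0.5052004477938475, 0.11211021020448246, 0.17911584087534907] [[ 0.423  0.901 -0.099]
 [-0.018 -0.101 -0.995]
 [-0.906  0.422 -0.027]] [-0.47952837 -0.76321233 -1.38825556] 19.7 0.022807583756068575 [-0.153  0.136 -0.341  2.269  0.646  0.439 -1.136]
```

```bash
cat > p6.py <<'E'
from plate import *
import sys
p=np.array([.5537,.1084,.0531,-.0308,.4584])
Rm=plateR(p[3],p[4]);Rt=np.column_stack([-Rm[:,2],Rm[:,1],Rm[:,0]])
o=r.get_obs()
def plan(ds,off=(.0005,0.),o=o):
    for d in ds: print(d,rel(p[:3]+Rm[:,2]*(.0048+d)-Rt[:,1]*off[0]-Rt[:,2]*off[1],Rt,o))
if __name__=="__main__": plan([float(a) for a in sys.argv[1:]]); print(o["tcp_pos"].round(4),o["joints"].round(2),o["contact_force"].round(2),o["moment"].round(3),o["clock"])
E
python3 p6.py .12
```

```text
0.12 [  9.985 -11.748   3.535  -1.644  -0.013   0.022]
[0.5052 0.1121 0.1791] [-0.15  0.14 -0.34  2.27  0.65  0.44 -1.14] [-0.48 -0.76 -1.39] [ 0.012  0.528 -0.021] 19.7
```

Call:
{"op": "apply_moves", "data": {
  "commands": [
    [15,2,-4,1,-0.15,0,0],
    [15,5,-8,2,-0.3,0,0],
    [15,10,-12,3.5,-0.45,0,0],
    [15,10,-12,3.5,-0.6,0,0],
    [15,10,-12,3.5,-0.75,0,0],
    [15,10,-12,3.5,-0.9,0,0],
    [15,10,-12,3.5,-1.05,-0.01,0.01],
    [15,10,-12,3.5,-1.2,-0.01,0.01],
    [15,10,-12,3.5,-1.35,-0.01,0.015],
    [15,10,-12,3.5,-1.5,-0.013,0.02],
    [15,10,-12,3.5,-1.644,-0.013,0.022],
    [15,10,-12,3.5,-1.644,-0.013,0.022],
    [15,10,-12,3.5,-1.644,-0.013,0.022],
    [15,10,-12,3.5,-1.644,-0.013,0.022]
  ]
}}

```text
clock: 21.1
tcp_pos: [0.4984, 0.1098, 0.1648]
orientation: [0.017, 1.112, -0.027]
contact_force: [-0.4, -0.0, -0.0]
grip_width: 0.0227
```

```bash
python3 p6.py .12 .06 .03;python3 w.py w12 plate_face
```

```text
0.12 [-0.107 -0.213  0.16   0.     0.    -0.   ]
0.06 [59.893 -0.219  0.137  0.     0.    -0.   ]
0.03 [89.893 -0.222  0.126  0.     0.    -0.   ]
[0.4984 0.1098 0.1648] [ 0.    0.16 -0.51  2.3   0.83  0.41  0.32] [-0.44 -0.04 -0.05] [0.052 0.501 0.04 ] 21.1
plate_face 0.68 [320.1 190.2] z.0065: [0.598  0.1036 0.0065] z.067 [0.544 0.106 0.067]
```

View pics/w12.png

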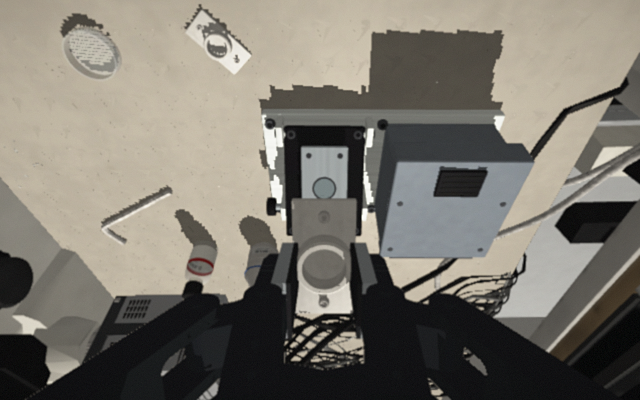

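Call:
{"op": "apply_moves", "data": {
  "commands": [
    [15,30,0,0,0,0,0],
    [15,60,0,0,0,0,0],
    [15,85,0,0,0,0,0],
    [15,100,0,0,0,0,0],
    [15,100,0,0,0,0,0],
    [15,100,0,0,0,0,0],
    [15,100,0,0,0,0,0]
  ]
}}

```text
clock: 21.9
tcp_pos: [0.5427, 0.1087, 0.076]
orientation: [0.014, 1.111, -0.025]
contact_force: [0.4, 0.6, -0.1]
grip_width: 0.0226
```

```bash
python3 p6.py .02 0;python3 w.py w13
python3 - <<'E'
from h import *
crop("w13",240,100,170,150,4.7)
E
```

```text
0.02 [ 0.607 -0.479 -0.251  0.004  0.001 -0.001]
0.0 [ 2.0607e+01 -4.9100e-01 -2.7700e-01  4.0000e-03  1.0000e-03 -1.0000e-03]
[0.5427 0.1087 0.076 ] [-0.14  0.39 -0.34  2.29  1.41  0.33 -0.21] [ 0.44  0.55 -0.13] [ 0.015  0.482 -0.023] 21.9
```

View pics/w13_z240_100.png

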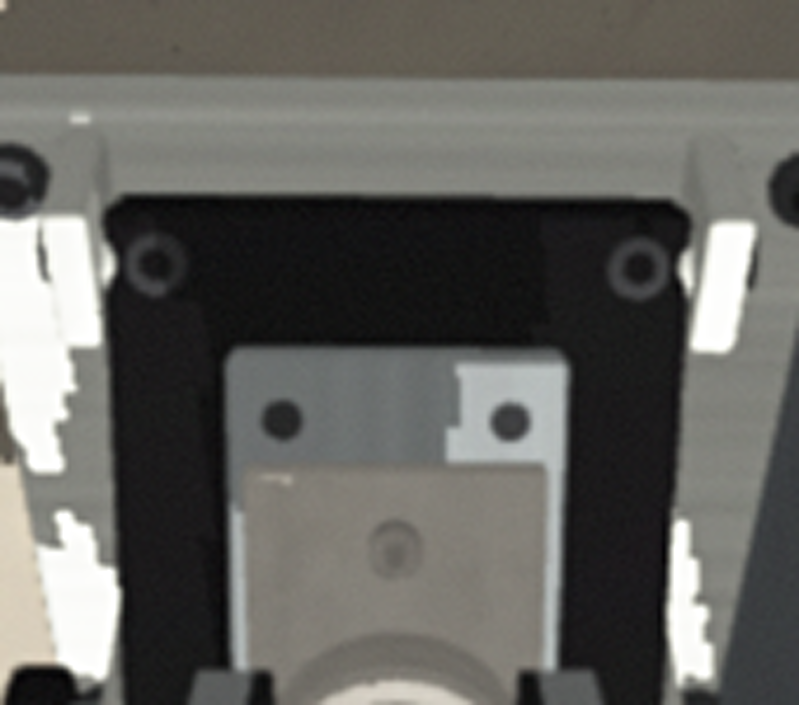

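Call:
{"op": "apply_moves", "data": {
  "commands": [
    [15,6,-0.3,-0.2,0.004,0,0],
    [15,12,-0.5,-0.3,0.004,0,0],
    [15,16,-0.5,-0.3,0.004,0,0],
    [15,17,-0.5,-0.3,0.004,0,0],
    [15,17,-0.5,-0.3,0.004,0,0],
    [15,17,-0.5,-0.3,0.004,0,0]
  ]
}}

```text
clock: 22.55
tcp_pos: [0.5499, 0.1078, 0.06]
orientation: [0.017, 1.112, -0.027]
contact_force: [0.2, -0.1, -0.1]
grip_width: 0.0227
```

```bash
python3 p6.py 0;python3 w.py w14
python3 - <<'E'
from h import *
crop("w14",240,100,170,150,4.7)
E
```

```text
0.0 [ 3.102e+00  2.570e-01  3.600e-01  0.000e+00  1.000e-03 -0.000e+00]
[0.5499 0.1078 0.06  ] [-0.14  0.43 -0.32  2.28  1.51  0.32 -0.31] [ 0.15 -0.06 -0.09] [0.036 0.548 0.028] 22.55
```

View pics/w14_z240_100.png

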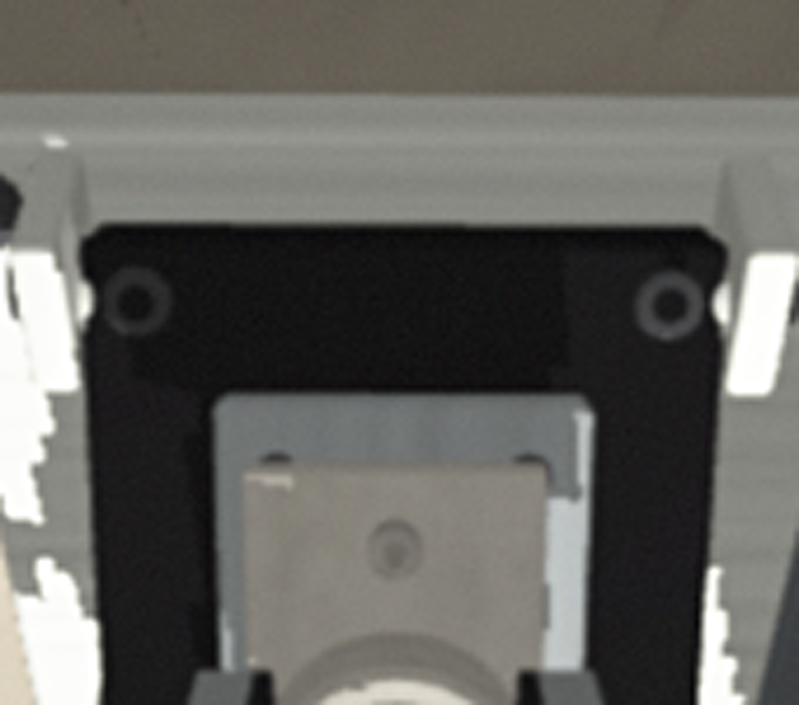

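Call:
{"op": "apply_moves", "data": {
  "commands": [
    [15,0.5,0.5,0.4,0,0,0],
    [15,1,0.5,0.4,0,0,0],
    [15,2,0.5,0.4,0,0,0],
    [15,3,0.5,0.4,0,0,0],
    [15,3,0.5,0.4,0,0,0],
    [15,3,0.5,0.4,0,0,0]
  ]
}}

```text
clock: 23.2
tcp_pos: [0.5515, 0.1082, 0.0573]
orientation: [0.017, 1.112, -0.027]
contact_force: [-1.2, -0.5, 1.3]
grip_width: 0.0228
```

```bash
cat >> p6.py <<'E'
R0=R.from_rotvec(o["orientation"]).as_matrix()
print("tool F",(R0.T@o["contact_force"]).round(2),"M",(R0.T@o["moment"]).round(3),"grip",o["grip_width"])
E
python3 p6.py 0
```

```text
0.0 [-0.113 -0.243  0.084  0.     0.    -0.   ]
[0.5515 0.1082 0.0573] [-0.14  0.44 -0.32  2.28  1.53  0.33 -0.32] [-1.21 -0.51  1.28] [-0.015  0.533 -0.004] 23.2
tool F [-1.68 -0.54 -0.51] M [-0.01   0.532 -0.03 ] grip 0.02284369342816257
```

Call:
{"op": "apply_moves", "data": {
  "commands": [
    [15,0.5,0,0,0,0,0],
    [15,1,0,0,0,0,0],
    [15,1.5,0,0,0,0,0],
    [15,2,0,0,0,0,0],
    [15,2,0,0,0,0,0],
    [15,2,0,0,0,0,0]
  ]
}}

```text
clock: 23.8
tcp_pos: [0.5524, 0.1082, 0.0555]
orientation: [0.017, 1.112, -0.027]
contact_force: [-2.9, -1.9, 3.8]
grip_width: 0.0233
```

```bash
python3 p6.py 0; python3 w.py w15
python3 - <<'E'
from h import *
crop("w15",240,100,170,150,4.7)
E
```

```text
0.0 [-2.109 -0.241  0.089  0.     0.    -0.   ]
[0.5524 0.1082 0.0555] [-0.14  0.45 -0.32  2.27  1.54  0.33 -0.33] [-2.91 -1.88  3.8 ] [-0.021  0.587 -0.032] 23.8
tool F [-4.67 -1.97 -0.87] M [ 0.012  0.586 -0.049] grip 0.023346071757131624
```

View pics/w15_z240_100.png

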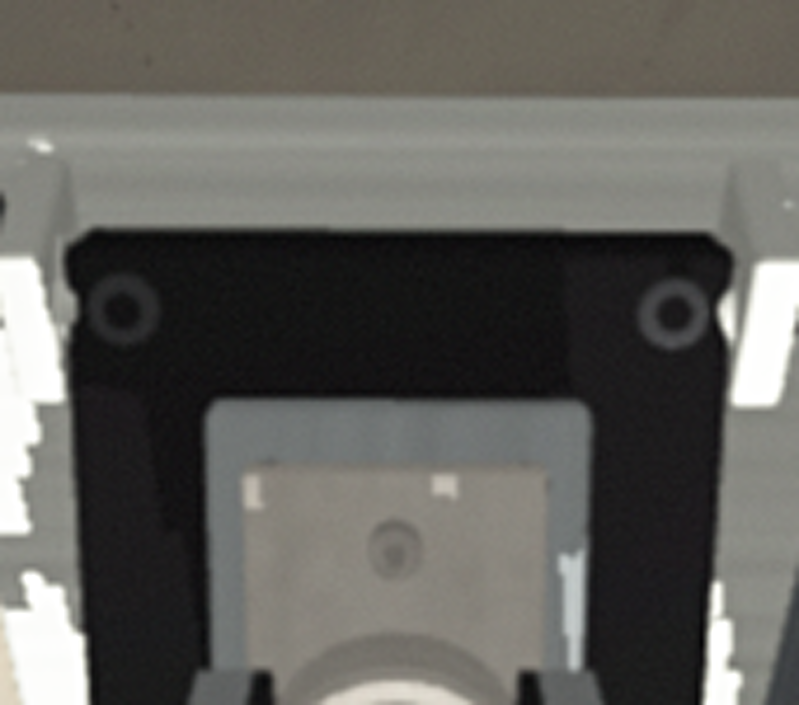

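Call:
{"op": "apply_moves", "data": {
  "commands": [
    [15,0.5,0,0,0,0,0],
    [15,1,0,0,0,0,0],
    [15,1.5,0,0,0,0,0],
    [15,2,0,0,0,0,0],
    [15,2,0,0,0,0,0],
    [15,2,0,0,0,0,0]
  ]
}}

```text
clock: 24.45
tcp_pos: [0.5533, 0.1081, 0.0537]
orientation: [0.017, 1.112, -0.027]
contact_force: [-3.5, 0.0, 7.9]
grip_width: 0.0225
```

```bash
python3 p6.py 0; python3 w.py w16
python3 - <<'E'
from h import *
crop("w16",240,100,170,150,4.7)
f=grab_frame("scene");save(f,"scene3");crop("scene3",240,180,140,120,5)
E
python3 p6.py 0|tail -1
```

```text
0.0 [-4.052e+00 -2.360e-01  8.400e-02  1.000e-03  0.000e+00 -0.000e+00]
[0.5533 0.1081 0.0537] [-0.14  0.45 -0.32  2.27  1.55  0.33 -0.34] [-3.5   0.01  7.86] [-0.061  0.679 -0.07 ] 24.45
tool F [-8.59 -0.1   0.35] M [ 0.027  0.676 -0.104] grip 0.02246454230647406
tool F [-7.45  0.14 -0.53] M [ 0.033  0.618 -0.098] grip 0.02283496844521165
```

View pics/w16_z240_100.png

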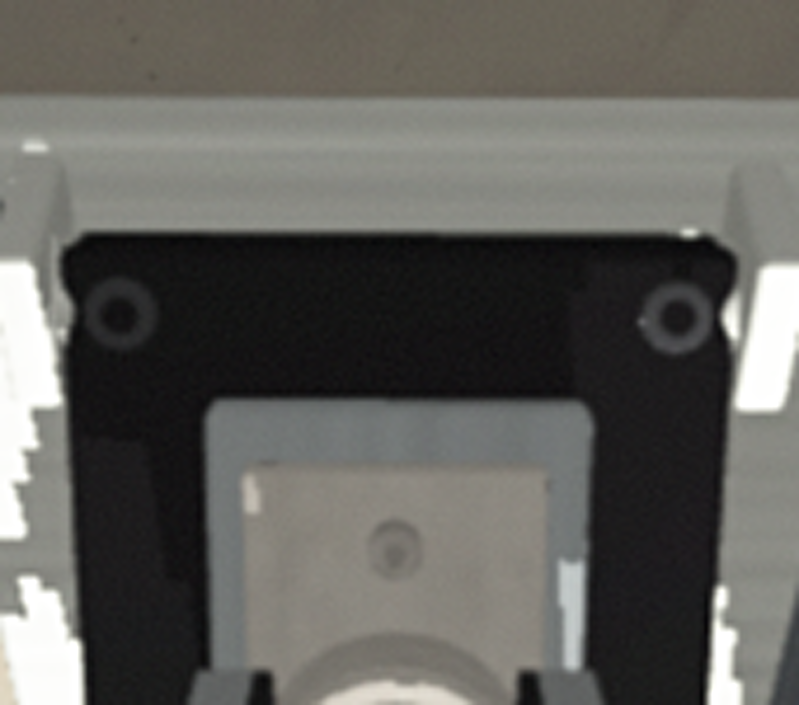

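View pics/scene3_z240_180.png

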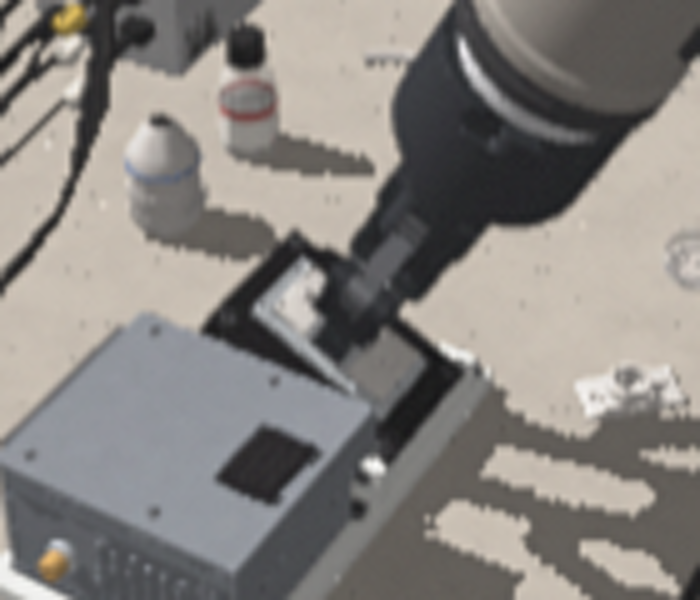

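```bash
cat > avg.py <<'E'
from h import *
F=[];M=[]
for k in range(12):
    o=r.get_obs();R0=R.from_rotvec(o["orientation"]).as_matrix();F.append(R0.T@o["contact_force"]);M.append(R0.T@o["moment"]);grab_frame("wrist")
F=np.array(F);M=np.array(M)
print("F",F.mean(0).round(2),F.std(0).round(2),"M",M.mean(0).round(3),M.std(0).round(3),o["clock"],o["tcp_pos"].round(4),o["grip_width"])
E
python3 avg.py; python3 p6.py 0|head -1
```

```text
F [-7.45 -0.59 -0.75] [0.56 0.42 0.41] M [ 0.007  0.627 -0.128] [0.027 0.034 0.038] 25.1 [0.5533 0.1081 0.0538] 0.02287827232019293
0.0 [-4.045 -0.23   0.078  0.     0.    -0.   ]
```

Call:
{"op": "apply_moves", "data": {
  "commands": [
    [15,0,0,0,0,0,-0.005],
    [15,0,0,0,0,0,-0.01],
    [15,0,0,0,0,0,-0.015],
    [15,0,0,0,0,0,-0.015],
    [15,0,0,0,0,0,-0.015]
  ]
}}

```text
clock: 25.65
tcp_pos: [0.5533, 0.1082, 0.0538]
orientation: [0.008, 1.112, -0.041]
contact_force: [-4.5, -1.2, 7.1]
grip_width: 0.0226
```

```bash
python3 avg.py; python3 p6.py 0|head -1
```

```text
F [-8.01 -0.66 -0.53] [0.52 0.54 0.56] M [-0.015  0.618 -0.044] [0.02  0.026 0.036] 26.2 [0.5533 0.1082 0.0538] 0.02234892691427129
0.0 [-4.027 -0.34   0.077  0.     0.     0.015]
```

Call:
{"op": "apply_moves", "data": {
  "commands": [
    [15,0,0.1,0,0,0.005,-0.004],
    [15,0,0.1,0,0,0.01,-0.008],
    [15,0,0.1,0,0,0.012,-0.008],
    [15,0,0.1,0,0,0.012,-0.008]
  ]
}}

```text
clock: 26.65
tcp_pos: [0.5533, 0.1082, 0.0537]
orientation: [0.004, 1.124, -0.048]
contact_force: [-3.5, -0.7, 7.2]
grip_width: 0.0226
```

```bash
python3 avg.py; python3 p6.py 0|head -1
```

```text
F [-7.95 -0.77 -0.86] [0.47 0.5  0.56] M [-0.009  0.635 -0.063] [0.036 0.029 0.041] 27.2 [0.5533 0.1082 0.0537] 0.02264962769886793
0.0 [-4.022 -0.373  0.082  0.    -0.012  0.023]
```

```bash
python3 w.py w17
python3 - <<'E'
from h import *
crop("w17",240,100,170,150,4.7)
f=grab_frame("top");save(f,"top3");crop("top3",180,140,240,150,3.3)
E
```

```text
(no output)
```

View pics/w17_z240_100.png

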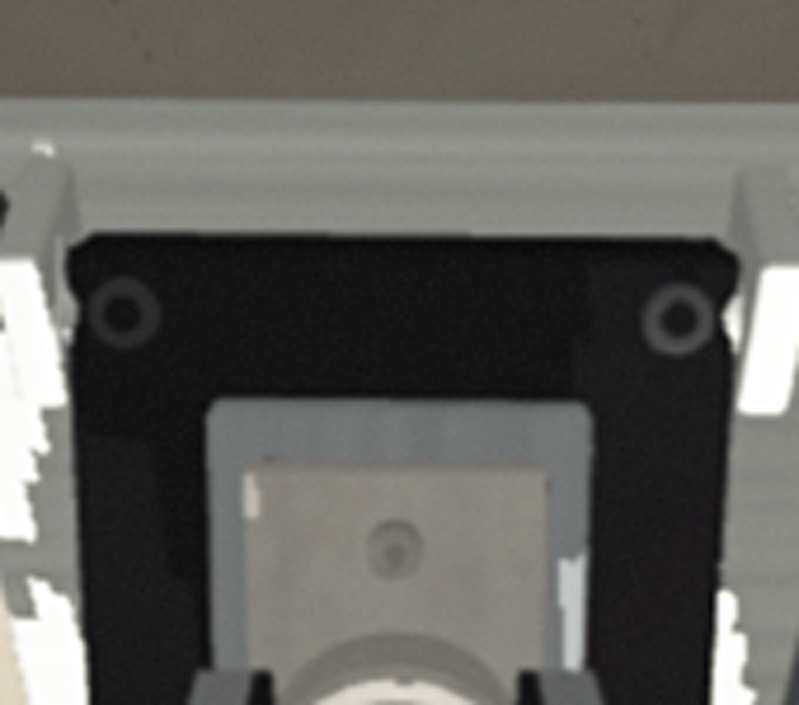

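View pics/top3_z180_140.png

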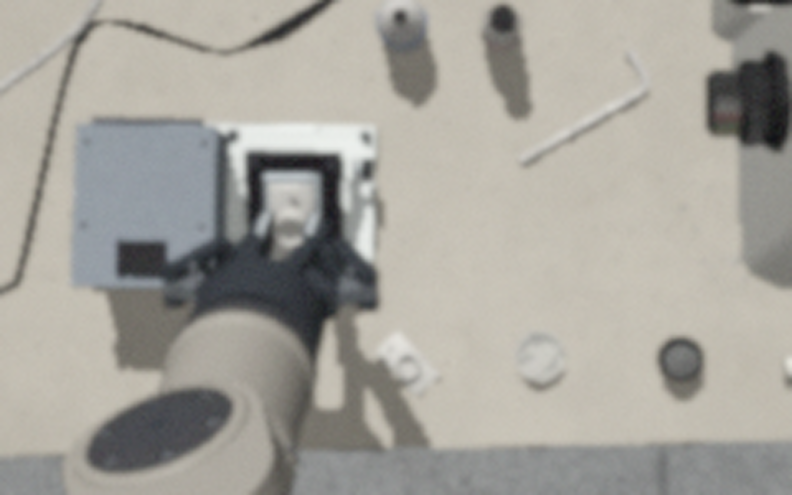

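Call:
{"op": "apply_moves", "data": {
  "commands": [
    [15,0,0.1,0,0,-0.003,0.006],
    [15,0,0.1,0,0,-0.006,0.011],
    [15,0,0.1,0,0,-0.006,0.011],
    [15,0,0.1,0,0,-0.006,0.011]
  ]
}}

```text
clock: 27.75
tcp_pos: [0.5533, 0.1082, 0.0537]
orientation: [0.01, 1.118, -0.038]
contact_force: [-3.9, -1.0, 6.1]
grip_width: 0.0225
```

```bash
python3 avg.py; python3 p6.py 0
python3 - <<'E'
from h import *
f=grab_frame("scene");save(f,"scene4");crop("scene4",240,180,140,120,5)
E
```

```text
F [-7.68 -0.88 -0.66] [0.28 0.46 0.49] M [-0.001  0.628 -0.107] [0.029 0.034 0.04 ] 28.3 [0.5533 0.1082 0.0537] 0.02265518927885763
0.0 [-4.049 -0.315  0.082  0.    -0.006  0.012]
[0.5533 0.1082 0.0537] [-0.15  0.45 -0.32  2.27  1.5   0.34 -0.3 ] [-4.04 -0.26  6.92] [-0.072  0.601 -0.076] 28.35
tool F [-7.98 -0.48 -0.6 ] M [ 0.022  0.599 -0.115] grip 0.022394565295581353
```

View pics/scene4_z240_180.png

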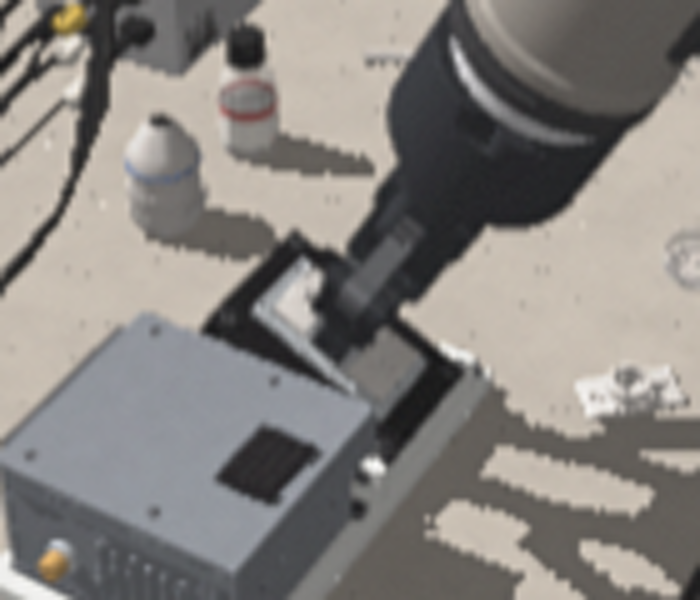

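```bash
python3 -c "
from bench import r
print(r.hand_in()); print(r.get_obs()['clock'])"
```

```text
the job is handed in; nothing more can be done
None
the job is handed in; nothing more can be done
```

I pressed the cover shut first, then picked up the larger chamber. I finished still gripping it and pressing it on the reading plate. The job was handed in at about 28 s, with no verdict reported.

- **Cover:** The force on the thumb pad rose to about 22 N at the shut height. The cover stayed down after I lifted off, and it was still shut in the last scene and top pictures.
- **Getting to the plate:** The first approach ran joints 6 and 7 into their range limits before it touched anything. I backed off, turned the gripper half a turn and came in again.
- **Centring:** The last wrist picture showed the chamber within about 0.3 mm of centre across the plate. An earlier one showed about 0.1 mm along the slope. Its long side runs up the slope.
- **Push:** The force averaged 7.7 N, which by the stated spring rates means the plate has given about 3 mm of its 8 mm. The plate joint itself cannot be read, so this is an estimate.
- **Flushness:** This is the least certain part.
    - The pictures show the chamber flush.
    - The moment readings disagreed slightly with the pictures, suggesting the pressure was a little off centre.
    - I ended about 0.7° in roll and 0.3° in pitch from the pose estimated from the pictures.
- **Other things:** I did not touch anything else, and the look-alike and the nearby bystanders were in place in the last top picture.

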